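Turn the swivel hanger out to its catch and hang the fit-up square on it

TASK

Swing the swivel hanger's arm round towards the robot's side of the bench (anticlockwise seen from above) until its spring catch snaps in, and lean lightly on it there to feel that it holds, without forcing it. Then take the large aluminium fit-up square by its top, thread its hole over the upturned end of the arm, push it gently right back against the stop plate at the arm's root, and let it down until the arm carries it before you let go. Leave everything else on the bench as it lies.

Things in the scene. Friction and masses are not known exactly. Their poses are not given: they have to be found in the camera images.
- hanger: the fixed swivel hanger: round steel foot 116 mm across, 10 mm thick, bolted to the bench; upright tube 28 mm across. Origin on the upright's axis at bench height. The upright is round: its yaw tells nothing of where the catch stands, which differs from one hanger to the next and is not measured
- swivel: the steel part that turns on top of the upright: hub 40 mm across (from 20 mm below to 11 mm above the origin) with the arm. Origin on the turning axis, 200 mm above the bench, at the arm's centre line; x points out along the arm, z up. Drags a little (about 2 N pushed 90 mm out) and stays where left. Starts pointing to the robot's left; turn it anticlockwise (seen from above) 0.9 to 2.4 rad
- hook_home (a point): point on the arm's centre line 58 mm out from the axis: the middle of a 20 mm thick square sitting back against the stop plate. The arm is a level round bar 10 mm thick, straight to 106 mm out. An upright stop plate across it, 44 mm wide, from 17 mm below to 7 mm above the centre line, has its outer face 48 mm out. Axes as swivel
- hook_tip (a point): centre of the rounded end of the arm, 10 mm thick: past 106 mm out the bar rises at 36 degrees, ending here, 121 mm out and 11 mm above the bar's centre line. Axes as swivel
- plunger (a joint): spring plunger of the catch: pin 8 mm thick bearing level on a notched disc 60 mm across under the hub, about opposite to where the arm points when caught; black knob, up to 181 mm above the bench and 115 mm from the axis. About 0.0045 m: riding on the disc; 0: dropped in. The arm then comes up firm, with up to 4 degrees of play; more than 22 N on it damages the catch
- block_hole (a point): centre of the hanging hole of the large fit-up square: an aluminium plate 130 mm wide (its y), 20 thick (x), 110 high (z), standing on its long edge, upper corners cut at 45 degrees, flat top 20 wide. Hole 28 mm, through along x, centre 55 mm above the foot. 0.45 to 0.66 kg. Hung on the arm, this point is 9 mm under the arm's centre line. Either face may go to the stop plate
- small_block: bystander: a smaller square of the same shape, 90 mm wide, 18 mm thick, 76 mm high, hole 16 mm. Origin at the middle of its foot
- clamp: bystander: dark steel C-clamp lying flat, about 110 x 95 mm, 20 mm high. Origin under its middle
- hammer: bystander: chipping hammer lying flat, 270 mm long along its x, 24 mm high. Origin under its middle
- brush: bystander: small wire brush with a wooden back, 180 mm long along its x, 16 mm wide, 24 mm high. Origin under its middle
- mug: bystander: copper-coloured travel mug with black lid, 84 mm across, 155 mm high. Origin under its middle
- tape: bystander: black tape measure, 66 x 36 mm, 62 mm high. Origin under its middle
Things that resemble listed ones, but are neither listed nor needed, are in the scene too. Leave any blue look-alike of the hanger alone. What is shaped like the part that bears block_hole but red is not meant.

How it is judged:
By the outcome, as a careful person would: the job done as asked, in the order asked, and still so for the second after the job is handed in, with the robot touching nothing.
It also fails if it takes over 72 s, if anything falls off the work surface, if the arm or the gripper's body presses on something with over 40 N, if the wrist force passes 120 N, or if a joint passes its speed limit or range.

ROBOT

A 6-joint arm with a two-finger parallel gripper is mounted at the origin on the work surface. World frame = base frame: x ahead of the robot, y to its left, z up, the work surface at z = 0. Lengths are in m, angles in rad, forces in N, time in s.
With the tool pointing down it reaches from about 0.3 to 0.775 m from the base axis. Payload 14.6 kg.
Tool frame: the origin (TCP) lies at the very end of the fingers, on their centre line; the grasp point (between the pads) lies 19 mm behind it; x points along the fingers, y is the direction in which the jaws open and shut, and the axes are right-handed (so a half turn about x gives the same grasp; the last joint's range is limited). The gripper opens to 94 mm and grips with 3 to 60 N. Pads are 16 mm wide; open, the fingers measure 119 mm over their backs; the gripper's body (75 mm by 177 mm) begins 78 mm behind the grasp point.
Start: joints at [1.24, 0.3, 1.521, -0, 1.321, -0.067], TCP at [0.143, 0.531, 0.205] pointing down, gripper open.
Joint ranges: [-3.03, 3.03], [-0.79, 2.21], [0.23, 2.52], [-1.04, 4.18], [0, 3.07], [-2.55, 2.55]. Speed limits (rad/s): [2.22, 2.22, 2.57, 3.14, 3.14, 3.14].

INTERFACE

Orientations are given as [roll, pitch, yaw] about the fixed x, y, z axes, in that order (R = Rz(yaw) Ry(pitch) Rx(roll)).
In Python, from station import ctrl, viewer, hand_in gives the robot as it stands. The module is installed in compiled form; this text tells all that it offers.
- The arm moves only by the tool play_rows, never from a script. Its argument "deltas" is a list that holds one entry, the list of rows, each a list of 7 numbers: the shift along the tool's x, y, z in mm, then the turn, a rotation vector about the tool's x, y, z in rad, then the finger opening in mm, from 0 to 94. In form: [[[dx, dy, dz, ax, ay, az, gripper], ...]]. A call has 1 to 10 rows; each row shifts and turns the commanded pose from where the row before left it, along the tool's axes as they then stand; what a row does not reach is not made up. A row lasts 1/10 s, in which the tool goes at most 50 mm and 8.59 degrees, less where a joint would pass 70% of its speed; a pose out of reach is approached as far as the arm can. A call with a gripper value outside its range is refused whole. The fingers move at their own pace and stop on an object; "grip_force" is the grip in N (left out, the last holds). Time passes only in rows, so rows that do not move let the fingers close. It gives the time, the measured TCP pose, the force and the opening at its end, in the units of the state.
- ctrl.get_obs(): the state, without advancing time (a new reading comes with each control period).
- viewer.camera(name): name is "side" or "top"; returns a dict with "img" (384x512x3 uint8, red, green, blue), "fx", "fy", "cx", "cy" (pixels), "rvec" (rotation vector, rad) and "tvec" (3), from world to camera coordinates, as OpenCV has them. Camera axes: x right, y down, z forward; pixel columns grow to the right and rows downward; lengths in m; the calibration is good to about 2 mm. A picture is of the moment at which its call begins. There is no depth.
- hand_in(): hands the job in, once; it reports no verdict.
The state is a dict: "time_s": time; "qpos": joint angles; "joint_vel": joint speeds; "tau": joint torques, N m; "ee_pos": TCP position; "eef_rot": TCP orientation; "force": force on the tool from outside, world axes, zero at the start; "moment": the same for the moment, N m; "grip_width": finger opening in m.
Only numpy, scipy, OpenCV 4.12 (cv2) and the standard library are available. Lean on these libraries where they do the work, as an engineer would, in place of code of your own. Each camera call takes 0.05 s, during which the arm holds its last target.

## Working session

There is one attempt and no reset: what is moved stays moved. The work goes in short steps, Python scripts to look and compute and a tool call to move; the robot and the scene stay as the last step left them, time stands still between calls to the robot, and variables do not carry over. Pictures are saved under pics/ and viewed, and the job is handed in when it is done.

Besides the shell and the picture viewer there is one more tool, called after "Request:" in YAML: its name, and indented under it one key for each argument. play_rows: Moves the arm, as the interface text tells. Its arguments: {"type":"object","properties":{"deltas":{"type":"array","items":{"type":"array","items":{"type":"array","items":{"type":"number"}}}},"grip_force":{"type":"number"}},"required":["deltas"]}

```bash
mkdir -p pics
python3 - <<'E'
from station import ctrl, viewer
import cv2,json
o=ctrl.get_obs();print(o)
for n in("side","top"):
    c=viewer.camera(n);cv2.imwrite(f"pics/{n}0.png",cv2.resize(c["img"][:,:,::-1],(768,576),interpolation=cv2.INTER_CUBIC))
    print({k:v for k,v in c.items() if k!="img"})
E
```

```text
{'time_s': 0.0, 'qpos': array([ 1.24041679e+00,  3.00468958e-01,  1.52161788e+00, -3.88856439e-06,
        1.32068460e+00, -6.65926441e-02]), 'joint_vel': array([-2.20276140e-04, -4.58395783e-05,  3.93866547e-04,  2.41856317e-04,
        1.29905494e-03, -4.70566113e-04]), 'tau': array([ 2.01685027e-03, -5.31807876e+01, -3.52742279e+01,  7.09387986e-02,
        2.43975897e-02, -8.23350570e-05]), 'ee_pos': array([0.14331673, 0.530715  , 0.20487194]), 'eef_rot': array([-1.63419379,  1.56961754, -1.89797972]), 'force': array([ 0.66727506, -0.85556992,  0.47470718]), 'moment': array([-0.06922488,  0.00821277,  0.02959912]), 'grip_width': 0.09376179822902822}
{'fx': 373.3234706550341, 'fy': 373.3234706550341, 'cx': 255.09399152136055, 'cy': 189.18736911202868, 'rvec': array([ 0.22706358, -2.81831232,  1.21166064]), 'tvec': array([0.44154112, 0.135407  , 0.92671954])}
{'fx': 473.27718392630396, 'fy': 473.27718392630396, 'cx': 254.33897584644072, 'cy': 192.70714122750903, 'rvec': array([ 2.20447781, -2.18586901,  0.12332433]), 'tvec': array([-1.09648611e-03,  4.30834501e-01,  1.17781219e+00])}
```

View pics/side0.png

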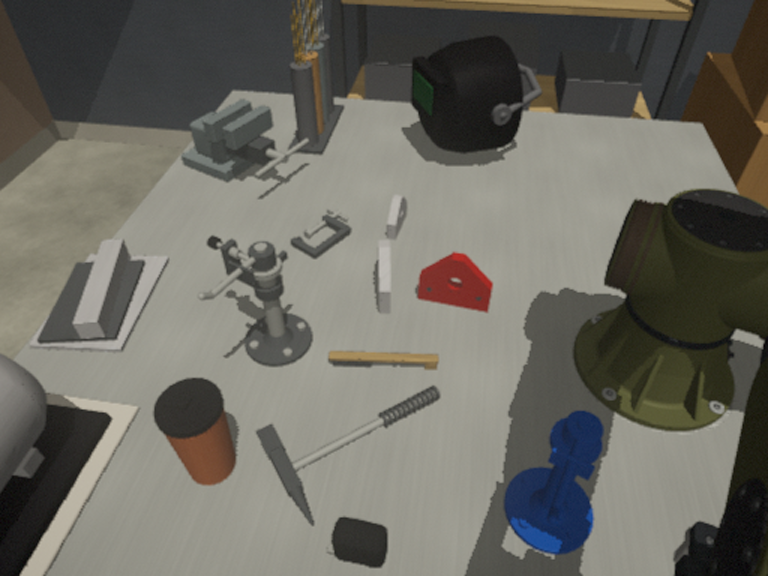

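View pics/top0.png

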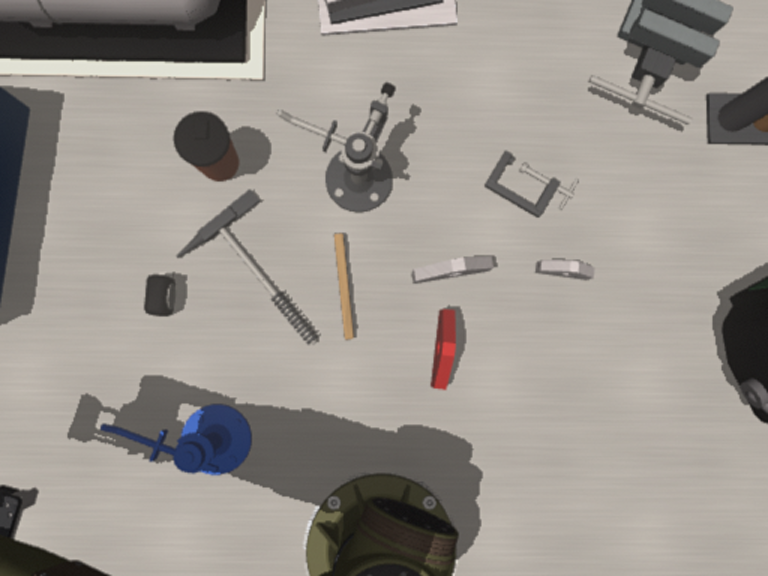

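```bash
cat > h.py <<'E'
import numpy as np,cv2
from station import ctrl,viewer
from scipy.spatial.transform import Rotation as R
def cam(n):
    c=viewer.camera(n);c['K']=np.array([[c['fx'],0,c['cx']],[0,c['fy'],c['cy']],[0,0,1]]);return c
def proj(c,P):
    return cv2.projectPoints(np.array(P,float).reshape(-1,3),c['rvec'],c['tvec'],c['K'],None)[0][:,0]
def ray(c,uv):
    Rm=cv2.Rodrigues(c['rvec'])[0];C=-Rm.T@c['tvec'];d=Rm.T@np.linalg.inv(c['K'])@np.array([uv[0],uv[1],1.]);return C,d/np.linalg.norm(d)
def onz(c,uv,z):
    C,d=ray(c,uv);return C+d*(z-C[2])/d[2]
def tri(c1,p1,c2,p2):
    C1,d1=ray(c1,p1);C2,d2=ray(c2,p2)
    A=np.array([d1,-d2]).T;s=np.linalg.lstsq(A,C2-C1,rcond=None)[0]
    a=C1+d1*s[0];b=C2+d2*s[1];return (a+b)/2,np.linalg.norm(a-b)
def crop(c,x0,y0,w,h,s,fn):
    im=cv2.resize(c['img'][y0:y0+h,x0:x0+w,::-1],(w*s,h*s),interpolation=cv2.INTER_CUBIC)
    for x in range((x0+9)//10*10,x0+w,10): cv2.line(im,((x-x0)*s,0),((x-x0)*s,6 if x%50 else 14),(0,0,255),1)
    for x in range((x0+19)//20*20,x0+w,20): cv2.putText(im,str(x),((x-x0)*s,24),0,.35,(0,0,255),1)
    for y in range((y0+9)//10*10,y0+h,10): cv2.line(im,(0,(y-y0)*s),(6,(y-y0)*s),(0,0,255),1);cv2.putText(im,str(y),(8,(y-y0)*s+4),0,.35,(0,0,255),1)
    cv2.imwrite(fn,im)
def rows(p0,r0,p1,r1):pass
E
python3 - <<'E'
from h import *
t=cam('top');s=cam('side')
crop(t,180,45,220,150,3,'pics/t1.png')
crop(s,125,120,130,130,4,'pics/s1.png')
crop(s,190,120,150,130,4,'pics/s2.png')
for uv in [(238,124),(300,183),]:print(onz(t,uv,0))
E
```

```text
[0.61032674 0.04562691 0.        ]
[ 0.45845556 -0.11541431  0.        ]
```

View pics/t1.png

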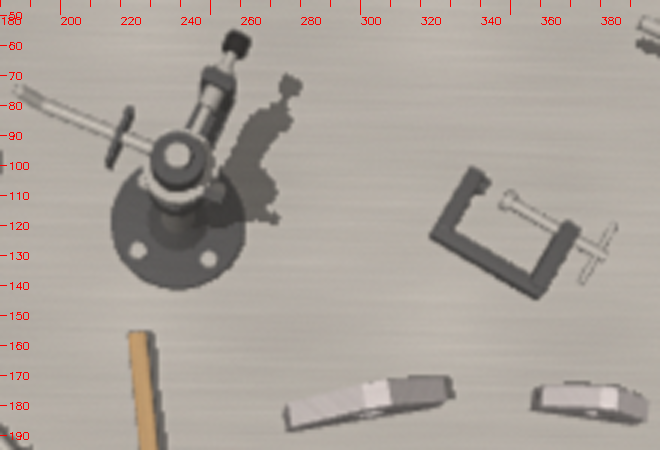

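View pics/s1.png

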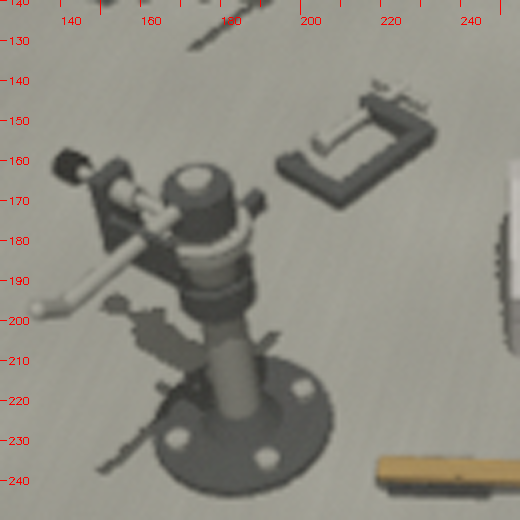

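View pics/s2.png

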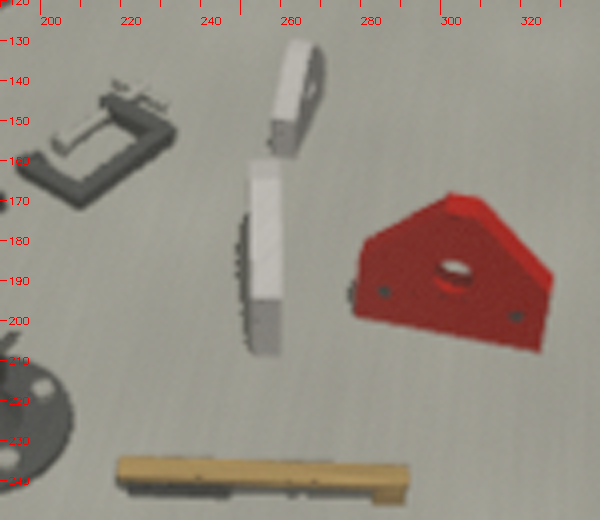

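Run:
```python
from h import *
t=cam('top');s=cam('side')
print('foot',onz(t,(239.3,119),.01), 'side foot',onz(s,(125+244/4,120+425/4),.01))
print('hubtop',onz(t,(239.3,97.3),.211))
print('tip',onz(t,(185.7,74.3),.211),tri(t,(185.7,74.3),s,(134.5,197.5)))
print('knob',tri(t,(258.7,59.3),s,(142.5,161)),onz(t,(258.7,59.3),.172))
print('blocktop',onz(t,(180+375/3,45+393/3),.11))
# corners of foot edges in top: left-bottom front (288,431),(285,405) etc
for p in [(285,405),(288,431),(447,378),(454,397)]: print('e',onz(t,(180+p[0]/3,45+p[1]/3),.065))
for p in [(362,382),(387,378),(364,406),(391,402)]: print('top',onz(t,(180+p[0]/3,45+p[1]/3),.11))
for p in [(252,352),(280,352)]: print('side foot',onz(s,(190+p[0]/4,120+p[1]/4),0))
for p in [(250,298),(282,298)]: print('side shoulder',onz(s,(190+p[0]/4,120+p[1]/4),.055+.0))
for p in [(250,160),(280,160)]: print('side top',onz(s,(190+p[0]/4,120+p[1]/4),.11))
```

```text
foot [0.6211383  0.04236988 0.01      ] side foot [0.61845301 0.05070507 0.01      ]
hubtop [0.62037261 0.04241572 0.211     ]
tip [0.66887463 0.15797398 0.211     ] (array([0.66746668, 0.15758348, 0.21085182]), np.float64(0.0028530441459176316))
knob (array([ 7.20128423e-01, -2.31746231e-04,  1.70826537e-01]), np.float64(0.0004979697063022022)) [ 7.19434982e-01 -2.44820306e-04  1.72000000e-01]
blocktop [ 0.46376734 -0.11304291  0.11      ]
e [ 0.45847841 -0.04602     0.065     ]
e [ 0.43733328 -0.04853181  0.065     ]
e [ 0.48201697 -0.17825605  0.065     ]
e [ 0.46649613 -0.18390232  0.065     ]
top [ 0.47230548 -0.1028567   0.11      ]
top [ 0.47567407 -0.12248191  0.11      ]
top [ 0.45346494 -0.10440971  0.11      ]
top [ 0.45683085 -0.12557888  0.11      ]
side foot [ 0.46124475 -0.04967588  0.        ]
side foot [ 0.44242403 -0.05270966  0.        ]
side shoulder [ 0.46160824 -0.04582444  0.055     ]
side shoulder [ 0.44095634 -0.0491506   0.055     ]
side top [ 0.47368742 -0.11984324  0.11      ]
side top [ 0.45399578 -0.12300692  0.11      ]
```

```bash
cat >> h.py <<'E'
def state(p=True):
    o=ctrl.get_obs();M=R.from_euler('xyz',o['eef_rot']).as_matrix()
    psi=np.degrees(np.arctan2(M[1,1],M[0,1]))
    if p: print('t%.2f pos %s psi %.1f q %s F %s M %s w %.4f'%(o['time_s'],o['ee_pos'].round(4),psi,o['qpos'].round(2),o['force'].round(1),o['moment'].round(2),o['grip_width']),'x',M[:,0].round(3))
    return o,M,psi
def plan(target,psi_t=None,n=None):
    """tool-frame total delta: rotation first-row-wise; prints translations in *current* tool axes and turn about tool x"""
    o,M,psi=state()
    d=M.T@(np.array(target)-o['ee_pos'])*1000
    print('delta tool mm',d.round(1),'|',np.linalg.norm(d).round(1), 'turn about x', None if psi_t is None else np.radians(((psi-psi_t)+180)%360-180).round(3))
E
python3 - <<'E'
from h import *
o,M,psi=state();print(M.round(3))
H=np.array([.62,.044])
for th,z in[(67,.0)]:
    u=np.array([np.cos(np.radians(th)),np.sin(np.radians(th))]);v=np.array([u[1],-u[0]])
    print(H+.085*u+.03*v)
t=cam('top')
im=t['img'].copy()
E
```

```text
t0.30 pos [0.1434 0.5309 0.2053] psi 74.9 q [ 1.24  0.3   1.52 -0.    1.32 -0.07] F [-0.2  0.2  0.3] M [ 0.   -0.01 -0.02] w 0.0938 x [-0. -0. -1.]
[[-0.     0.261  0.965]
 [-0.     0.965 -0.261]
 [-1.    -0.    -0.   ]]
[0.68082729 0.11052098]
```

```bash
cat >> h.py <<'E'
import json
def gen(wps,grip,rnd=1):
    """wps: list of (xyz, psi, nrows); tool kept pointing down. psi deg"""
    o,M,psi=state();p=o['ee_pos'].copy();out=[]
    for (q,ps,n) in wps:
        q=np.array(q,float);p0=p.copy();s0=psi
        for k in range(1,n+1):
            tg=p0+(q-p0)*k/n;sg=s0+(ps-s0)*k/n
            a=np.radians(psi);M=np.array([[0,np.cos(a),np.sin(a)],[0,np.sin(a),-np.cos(a)],[-1,0,0]])
            d=np.round(M.T@(tg-p)*1000,rnd);r=np.round(-np.radians(sg-psi),3)
            p=p+M@d/1000;psi=psi-np.degrees(r)
            out.append([float(x) for x in d]+[float(r),0,0,grip])
    for i in range(0,len(out),10): print(json.dumps([out[i:i+10]]))
    print('end',p.round(4),round(psi,1))
E
python3 - <<'E'
from h import *
gen([((.143,.531,.30),70,2),((.681,.1105,.30),-23,18)],0,0)
E
```

```text
t0.35 pos [0.1434 0.5309 0.2053] psi 74.9 q [ 1.24  0.3   1.52 -0.    1.32 -0.07] F [-0.2 -0.2  0.4] M [-0.04  0.01 -0.02] w 0.0937 x [-0. -0. -1.]
[[[-47.0, -0.0, -0.0, 0.043, 0, 0, 0], [-48.0, -0.0, -0.0, 0.042, 0, 0, 0], [0.0, -12.0, 36.0, 0.09, 0, 0, 0], [0.0, -8.0, 37.0, 0.09, 0, 0, 0], [0.0, -5.0, 38.0, 0.091, 0, 0, 0], [0.0, -2.0, 37.0, 0.09, 0, 0, 0], [0.0, 2.0, 38.0, 0.09, 0, 0, 0], [0.0, 5.0, 38.0, 0.09, 0, 0, 0], [0.0, 8.0, 37.0, 0.09, 0, 0, 0], [0.0, 12.0, 36.0, 0.091, 0, 0, 0]]]
[[[0.0, 15.0, 35.0, 0.09, 0, 0, 0], [0.0, 18.0, 33.0, 0.09, 0, 0, 0], [0.0, 21.0, 32.0, 0.09, 0, 0, 0], [0.0, 24.0, 29.0, 0.09, 0, 0, 0], [0.0, 26.0, 27.0, 0.09, 0, 0, 0], [0.0, 29.0, 25.0, 0.091, 0, 0, 0], [0.0, 31.0, 22.0, 0.09, 0, 0, 0], [0.0, 33.0, 19.0, 0.09, 0, 0, 0], [0.0, 34.0, 17.0, 0.09, 0, 0, 0], [0.0, 35.0, 13.0, 0.09, 0, 0, 0]]]
end [0.6806 0.1105 0.3003] -23.0
```

Request:
play_rows:
  deltas:
    - [[-47,0,0,0.043,0,0,0],[-48,0,0,0.042,0,0,0],[0,-12,36,0.09,0,0,0],[0,-8,37,0.09,0,0,0],[0,-5,38,0.09,0,0,0],[0,-2,37,0.09,0,0,0],[0,2,38,0.09,0,0,0],[0,5,38,0.09,0,0,0],[0,8,37,0.09,0,0,0],[0,12,36,0.09,0,0,0]]
  grip_force: 20

```text
time_s: 1.35
ee_pos: [0.3833, 0.3429, 0.3006]
eef_rot: [1.76, 1.571, 0.688]
force: [0.1, 0.3, 0.3]
grip_width: 0.0176
```

Request:
play_rows:
  deltas:
    - [[0,15,35,0.09,0,0,0],[0,18,33,0.09,0,0,0],[0,21,32,0.09,0,0,0],[0,24,29,0.09,0,0,0],[0,26,27,0.09,0,0,0],[0,29,25,0.09,0,0,0],[0,31,22,0.09,0,0,0],[0,33,19,0.09,0,0,0],[0,34,17,0.09,0,0,0],[0,35,13,0.09,0,0,0]]

```text
time_s: 2.35
ee_pos: [0.6823, 0.1102, 0.3003]
eef_rot: [-1.157, 1.571, -3.129]
force: [0.1, -0.1, 0.8]
grip_width: 0.0004
```

Run:
```python
from h import *
state()
t=cam('top');crop(t,150,20,200,150,4,'pics/t2.png');s=cam('side');crop(s,100,90,160,130,4,'pics/s3.png')
gen([((.681,.1105,.30),-23,1),((.681,.1105,.187),-23,4)],0,0)
```

```text
t2.35 pos [0.6823 0.1102 0.3003] psi -23.0 q [0.11 0.6  0.87 0.   1.66 0.51] F [ 0.1 -0.1  0.8] M [-0.05  0.08 -0.02] w 0.0004 x [-0. -0. -1.]
t2.45 pos [0.6833 0.1082 0.2982] psi -23.2 q [ 0.1   0.61  0.87 -0.    1.66  0.51] F [-0.7  1.1 -1.1] M [-0.06  0.12 -0.02] w 0.0007 x [-0.002 -0.001 -1.   ]
[[[-2.0, -3.0, -1.0, -0.003, 0, 0, 0], [28.0, -0.0, -0.0, -0.0, 0, 0, 0], [29.0, -0.0, -0.0, -0.0, 0, 0, 0], [28.0, -0.0, -0.0, -0.0, 0, 0, 0], [28.0, -0.0, -0.0, -0.0, 0, 0, 0]]]
end [0.681  0.1103 0.1872] -23.0
```

View pics/s3.png

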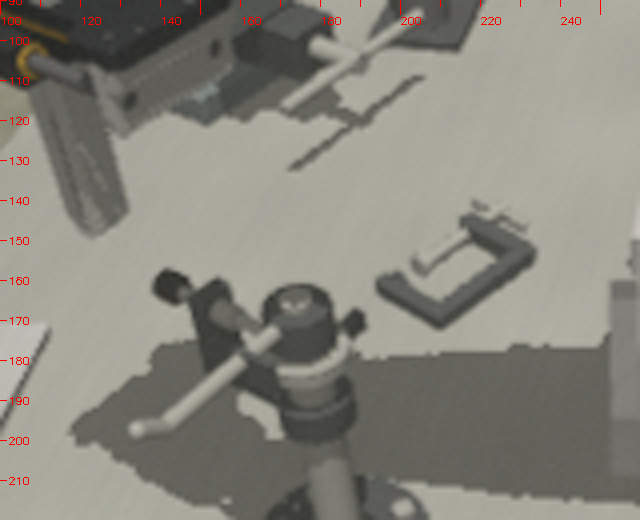

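View pics/t2.png

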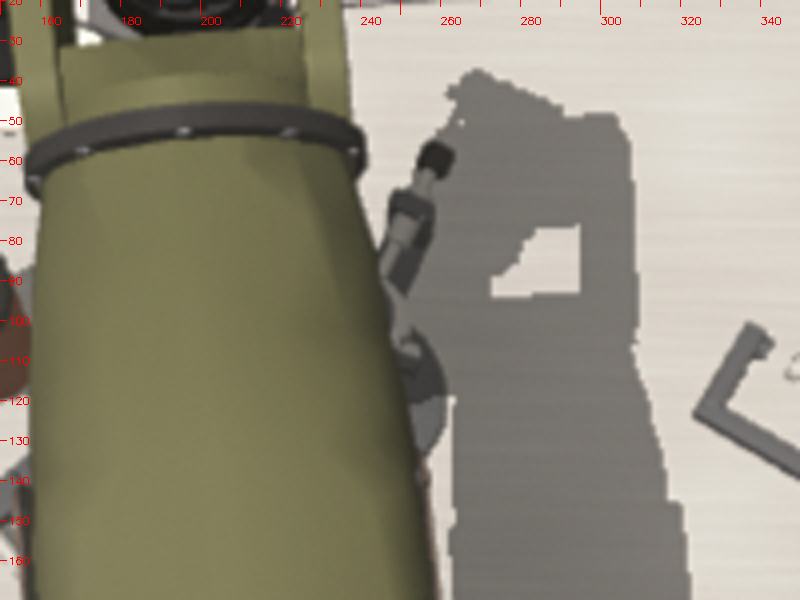

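Request:
play_rows:
  deltas:
    - [[28,0,0,0,0,0,0],[29,0,0,0,0,0,0],[28,0,0,0,0,0,0],[28,0,0,0,0,0,0],[0,0,0,0,0,0,0],[0,0,0,0,0,0,0]]

```text
time_s: 3.05
ee_pos: [0.6812, 0.1118, 0.1885]
eef_rot: [2.271, 1.57, 0.303]
force: [0.1, 0.1, 0.1]
grip_width: 0.0002
```

Run:
```python
from h import *
s=cam('side');crop(s,100,110,130,110,5,'pics/s4.png')
H=np.array([.62,.044])
wp=[]
def pt(th,off,r=.085):
    u=np.array([np.cos(np.radians(th)),np.sin(np.radians(th))]);v=np.array([u[1],-u[0]])
    a=H+r*u+off*v;return (a[0],a[1],.187)
wp=[(pt(67,.018),-23,2)]+[(pt(th,.018),th-90,2) for th in range(72,153,5)]
gen(wp,0,1)
```

```text
t3.10 pos [0.6817 0.1118 0.1894] psi -22.8 q [0.11 0.64 1.07 0.   1.43 0.51] F [-0.   0.9  0.6] M [-0.08  0.08  0.06] w 0.0003 x [ 0.002  0.    -1.   ]
[[[1.2, -6.1, 0.7, 0.002, 0, 0, 0], [1.2, -6.2, 0.7, 0.002, 0, 0, 0], [0.0, -3.7, -0.6, -0.044, 0, 0, 0], [0.0, -3.7, -0.8, -0.043, 0, 0, 0], [0.0, -3.8, -0.6, -0.044, 0, 0, 0], [0.0, -3.7, -0.8, -0.044, 0, 0, 0], [0.0, -3.7, -0.6, -0.043, 0, 0, 0], [0.0, -3.7, -0.8, -0.044, 0, 0, 0], [0.0, -3.8, -0.6, -0.044, 0, 0, 0], [0.0, -3.7, -0.8, -0.043, 0, 0, 0]]]
[[[0.0, -3.7, -0.6, -0.044, 0, 0, 0], [0.0, -3.7, -0.8, -0.043, 0, 0, 0], [0.0, -3.8, -0.6, -0.044, 0, 0, 0], [0.0, -3.7, -0.8, -0.044, 0, 0, 0], [0.0, -3.7, -0.6, -0.043, 0, 0, 0], [0.0, -3.7, -0.8, -0.044, 0, 0, 0], [0.0, -3.7, -0.6, -0.044, 0, 0, 0], [0.0, -3.8, -0.8, -0.043, 0, 0, 0], [0.0, -3.7, -0.6, -0.044, 0, 0, 0], [0.0, -3.7, -0.8, -0.043, 0, 0, 0]]]
[[[0.0, -3.7, -0.6, -0.044, 0, 0, 0], [0.0, -3.7, -0.8, -0.044, 0, 0, 0], [0.0, -3.8, -0.6, -0.043, 0, 0, 0], [0.0, -3.7, -0.9, -0.044, 0, 0, 0], [0.0, -3.7, -0.6, -0.044, 0, 0, 0], [0.0, -3.7, -0.8, -0.043, 0, 0, 0], [0.0, -3.8, -0.6, -0.044, 0, 0, 0], [0.0, -3.7, -0.8, -0.043, 0, 0, 0], [0.0, -3.7, -0.6, -0.044, 0, 0, 0], [0.0, -3.7, -0.8, -0.044, 0, 0, 0]]]
[[[0.0, -3.8, -0.6, -0.043, 0, 0, 0], [0.0, -3.7, -0.8, -0.044, 0, 0, 0], [0.0, -3.7, -0.6, -0.044, 0, 0, 0], [0.0, -3.7, -0.8, -0.043, 0, 0, 0], [0.0, -3.7, -0.6, -0.044, 0, 0, 0], [0.0, -3.8, -0.8, -0.044, 0, 0, 0]]]
end [0.5534 0.0998 0.187 ] 62.0
```

View pics/s4.png

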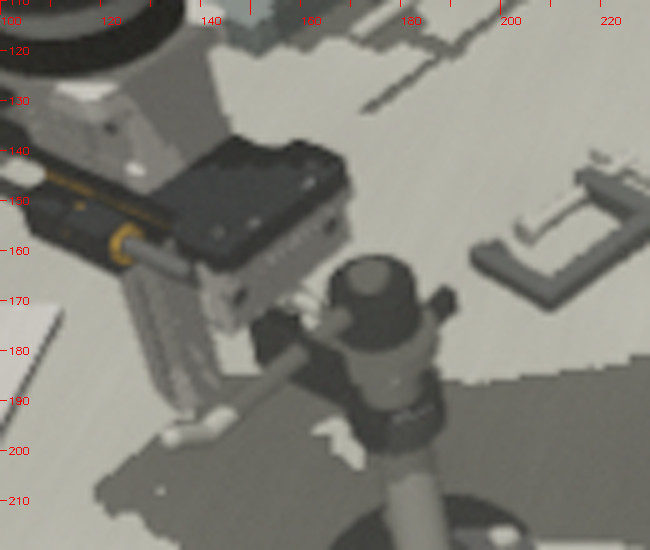

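Request:
play_rows:
  deltas:
    - [[1,-6,0.7,0,0,0,0],[1,-6,0.7,0,0,0,0],[0,-3.7,-0.7,-0.0436,0,0,0],[0,-3.7,-0.7,-0.0436,0,0,0],[0,-3.7,-0.7,-0.0436,0,0,0],[0,-3.7,-0.7,-0.0436,0,0,0]]

```text
time_s: 3.7
ee_pos: [0.6565, 0.1221, 0.1864]
eef_rot: [1.564, 1.569, -0.229]
force: [1.5, -1.8, 0.3]
grip_width: 0.0005
```

Request:
play_rows:
  deltas:
    - [[0,-3.7,-0.7,-0.0436,0,0,0],[0,-3.7,-0.7,-0.0436,0,0,0],[0,-3.7,-0.7,-0.0436,0,0,0],[0,-3.7,-0.7,-0.0436,0,0,0]]

```text
time_s: 4.1
ee_pos: [0.6424, 0.1273, 0.1864]
eef_rot: [1.49, 1.569, -0.128]
force: [1.9, -1.8, 0.4]
grip_width: 0.0005
```

Run:
```python
from h import *
s=cam('side');crop(s,100,110,130,110,5,'pics/s5.png')
state()
```

```text
t4.15 pos [0.6419 0.1276 0.1864] psi -2.6 q [ 0.14  0.55  1.21 -0.    1.38  0.18] F [-0.6 -0.3 -0.1] M [-0.04  0.08 -0.02] w 0.0004 x [ 0.001 -0.    -1.   ]
```

View pics/s5.png

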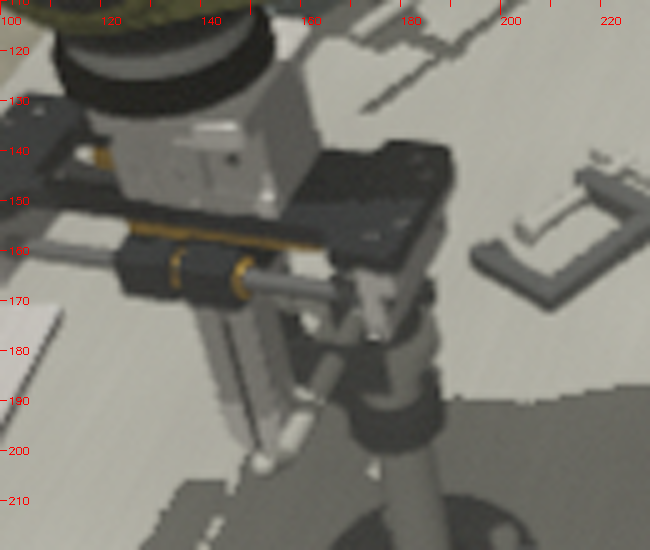

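Request:
play_rows:
  deltas:
    - [[0,-3.7,-0.7,-0.0436,0,0,0],[0,-3.7,-0.7,-0.0436,0,0,0],[0,-3.7,-0.7,-0.0436,0,0,0],[0,-3.7,-0.7,-0.0436,0,0,0],[0,-3.7,-0.7,-0.0436,0,0,0],[0,-3.7,-0.7,-0.0436,0,0,0],[0,-3.7,-0.7,-0.0436,0,0,0],[0,-3.7,-0.7,-0.0436,0,0,0],[0,-3.7,-0.7,-0.0436,0,0,0],[0,-3.7,-0.7,-0.0436,0,0,0]]

```text
time_s: 5.15
ee_pos: [0.6052, 0.1289, 0.1862]
eef_rot: [1.234, 1.569, 0.051]
force: [2.7, -0.8, -0.2]
grip_width: 0.0003
```

Request:
play_rows:
  deltas:
    - [[0,-3.7,-0.7,-0.0436,0,0,0],[0,-3.7,-0.7,-0.0436,0,0,0],[0,-3.7,-0.7,-0.0436,0,0,0],[0,-3.7,-0.7,-0.0436,0,0,0],[0,-3.7,-0.7,-0.0436,0,0,0],[0,-3.7,-0.7,-0.0436,0,0,0]]

```text
time_s: 5.75
ee_pos: [0.5837, 0.1221, 0.1862]
eef_rot: [1.058, 1.569, 0.137]
force: [2.5, 0.1, 1.0]
grip_width: 0.0007
```

Run:
```python
from h import *
s=cam('side');crop(s,100,110,130,110,5,'pics/s6.png')
state()
```

```text
t5.80 pos [0.5833 0.122  0.1863] psi 37.4 q [ 0.14  0.42  1.41 -0.    1.31 -0.51] F [0.3 0.2 0.3] M [-0.06 -0.05 -0.03] w 0.0004 x [ 0.002  0.    -1.   ]
```

View pics/s6.png

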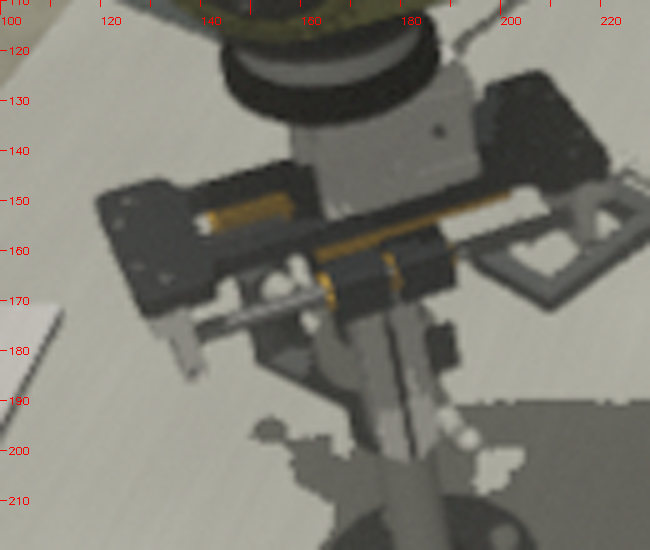

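Request:
play_rows:
  deltas:
    - [[0,-3.7,-0.7,-0.0436,0,0,0],[0,-3.7,-0.7,-0.0436,0,0,0],[0,-3.7,-0.7,-0.0436,0,0,0],[0,-3.7,-0.7,-0.0436,0,0,0],[0,-1.9,-0.4,-0.022,0,0,0],[0,-1.9,-0.4,-0.022,0,0,0]]

```text
time_s: 6.4
ee_pos: [0.5676, 0.1124, 0.1859]
eef_rot: [1.134, 1.57, 0.43]
force: [0.4, 0.8, 1.1]
grip_width: 0.0002
```

Request:
play_rows:
  deltas:
    - [[0,-1.9,-0.4,-0.022,0,0,0],[0,-1.9,-0.4,-0.022,0,0,0]]

```text
time_s: 6.6
ee_pos: [0.5644, 0.1098, 0.1856]
eef_rot: [1.154, 1.57, 0.495]
force: [2.3, 1.7, 2.5]
grip_width: 0.0007
```

Request:
play_rows:
  deltas:
    - [[0,-1.9,-0.4,-0.022,0,0,0],[0,-1.9,-0.4,-0.022,0,0,0]]

```text
time_s: 6.8
ee_pos: [0.5613, 0.1071, 0.1853]
eef_rot: [-2.14, 1.57, -2.754]
force: [0.8, 0.6, 1.2]
grip_width: 0.0005
```

Run:
```python
from h import *
s=cam('side');crop(s,100,110,130,110,5,'pics/s7.png')
state()
```

```text
t6.85 pos [0.5611 0.1069 0.1853] psi 54.9 q [ 0.12  0.36  1.48 -0.    1.29 -0.83] F [ 0.3 -0.5 -0.2] M [0.01 0.02 0.02] w 0.0005 x [-0.001 -0.    -1.   ]
```

View pics/s7.png

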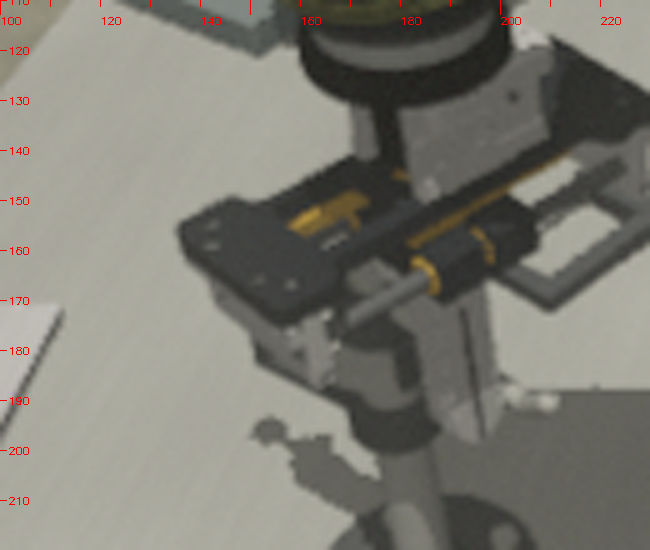

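Request:
play_rows:
  deltas:
    - [[0,-1.9,-0.4,-0.022,0,0,0],[0,-1.9,-0.4,-0.022,0,0,0]]

```text
time_s: 7.05
ee_pos: [0.5585, 0.1044, 0.1853]
eef_rot: [-2.153, 1.57, -2.723]
force: [0.3, -0.2, -0.2]
grip_width: 0.0005
```

Request:
play_rows:
  deltas:
    - [[0,-1.9,-0.4,-0.022,0,0,0],[0,-1.9,-0.4,-0.022,0,0,0]]

```text
time_s: 7.25
ee_pos: [0.5558, 0.1016, 0.1853]
eef_rot: [-2.253, 1.57, -2.779]
force: [0.5, -1.0, 0.0]
grip_width: 0.0004
```

Request:
play_rows:
  deltas:
    - [[0,-1.9,-0.4,-0.022,0,0,0]]

```text
time_s: 7.35
ee_pos: [0.5545, 0.1001, 0.1854]
eef_rot: [-2.283, 1.571, -2.787]
force: [0.9, 0.6, -0.5]
grip_width: 0.0005
```

Run:
```python
from h import *
state()
s=cam('side');crop(s,120,130,130,110,5,'pics/s8.png')
t=cam('top');crop(t,180,40,160,110,5,'pics/t8.png')
```

```text
t7.35 pos [0.5545 0.1001 0.1854] psi 61.1 q [ 0.11  0.35  1.51 -0.    1.29 -0.95] F [ 0.9  0.6 -0.5] M [-0.02 -0.05  0.01] w 0.0005 x [-0. -0. -1.]
```

View pics/s8.png

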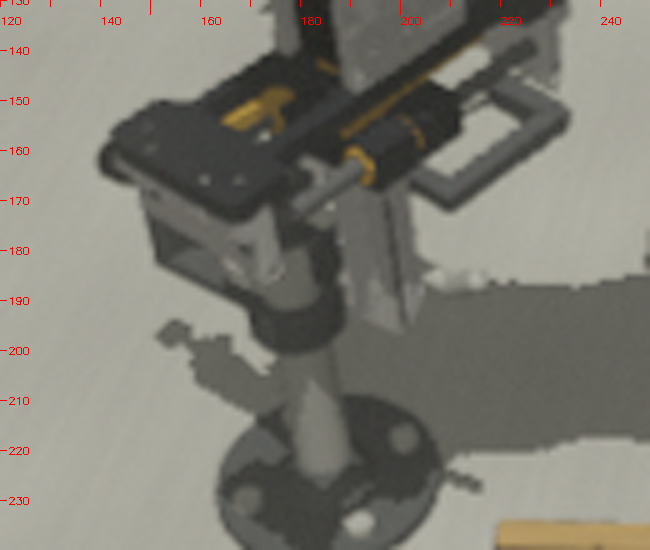

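View pics/t8.png

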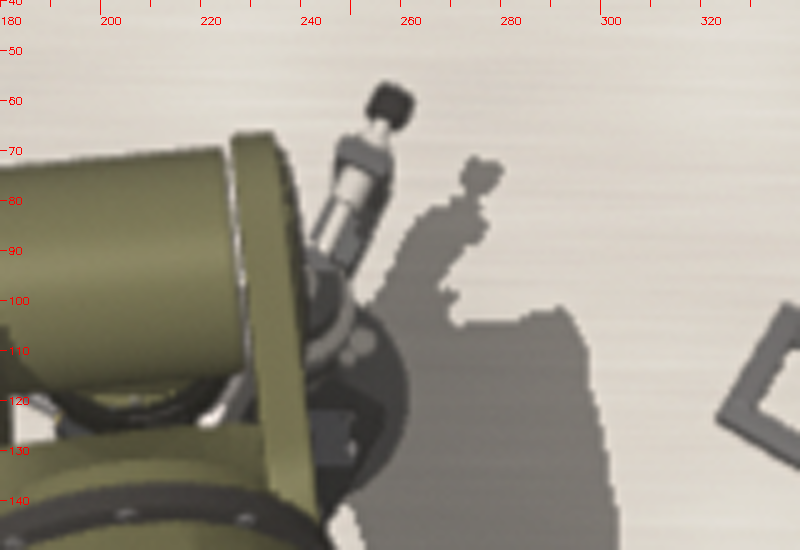

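Run:
```python
from h import *
def cen(im,x0,y0,s,box):
    g=im.max(2).astype(float)
    xs=slice(int((box[0]-x0)*s),int((box[1]-x0)*s));ys=slice(int((box[2]-y0)*s),int((box[3]-y0)*s))
    m=(g[ys,xs]<70).astype(float);yy,xx=np.mgrid[0:m.shape[0],0:m.shape[1]]
    return (box[0]+(m*xx).sum()/m.sum()/s, box[2]+(m*yy).sum()/m.sum()/s, m.sum()/s/s)
b=(252,265,52,66)
a=cen(cv2.imread('pics/t2.png'),150,20,4,b);c=cen(cv2.imread('pics/t8.png'),180,40,5,b)
t0=cv2.imread('pics/top0.png');print(cen(t0,0,0,1.5,b))
print(a,c)
t=cam('top')
print(onz(t,a[:2],.17),onz(t,c[:2],.17)); state()
```

```text
(np.float64(258.62706270627064), np.float64(59.45874587458746), np.float64(44.888888888888886))
(np.float64(259.0276470588235), np.float64(59.73470588235294), np.float64(53.125)) (np.float64(258.12554112554113), np.float64(61.22077922077922), np.float64(36.96))
[ 0.71918668 -0.00106765  0.17      ] [0.71571146 0.00094408 0.17      ]
t7.50 pos [0.5547 0.1002 0.1855] psi 61.0 q [ 0.11  0.35  1.51 -0.    1.29 -0.95] F [ 0.5 -0.5  0.3] M [ 0.   -0.03  0.01] w 0.0005 x [ 0. -0. -1.]
```

Request:
play_rows:
  deltas:
    - [[0,-1,-0.2,-0.011,0,0,0]]

```text
time_s: 7.6
ee_pos: [0.5541, 0.0996, 0.1854]
eef_rot: [-1.746, 1.571, -2.241]
force: [-1.1, -0.3, -0.3]
grip_width: 0.0007
```

Request:
play_rows:
  deltas:
    - [[0,-1,-0.2,-0.011,0,0,0]]

```text
time_s: 7.7
ee_pos: [0.5534, 0.0987, 0.1854]
eef_rot: [-2.222, 1.571, -2.706]
force: [0.7, -0.6, 0.5]
grip_width: 0.0005
```

Request:
play_rows:
  deltas:
    - [[0,-1,-0.2,-0.011,0,0,0]]

```text
time_s: 7.8
ee_pos: [0.5527, 0.0979, 0.1854]
eef_rot: [-2.016, 1.571, -2.488]
force: [-0.1, -0.9, -0.4]
grip_width: 0.0003
```

Request:
play_rows:
  deltas:
    - [[0,-1,-0.2,-0.011,0,0,0]]

```text
time_s: 7.9
ee_pos: [0.5521, 0.0972, 0.1855]
eef_rot: [1.266, 1.571, 0.805]
force: [1.7, 0.6, -0.4]
grip_width: 0.0005
```

Run:
```python
from h import *
state()
s=cam('side');crop(s,170,150,80,60,10,'pics/s9.png')
```

```text
t7.90 pos [0.5521 0.0972 0.1855] psi 63.6 q [ 0.11  0.34  1.52  0.    1.29 -1.  ] F [ 1.7  0.6 -0.4] M [ 0.17 -0.12 -0.02] w 0.0005 x [ 0.  0. -1.]
```

View pics/s9.png

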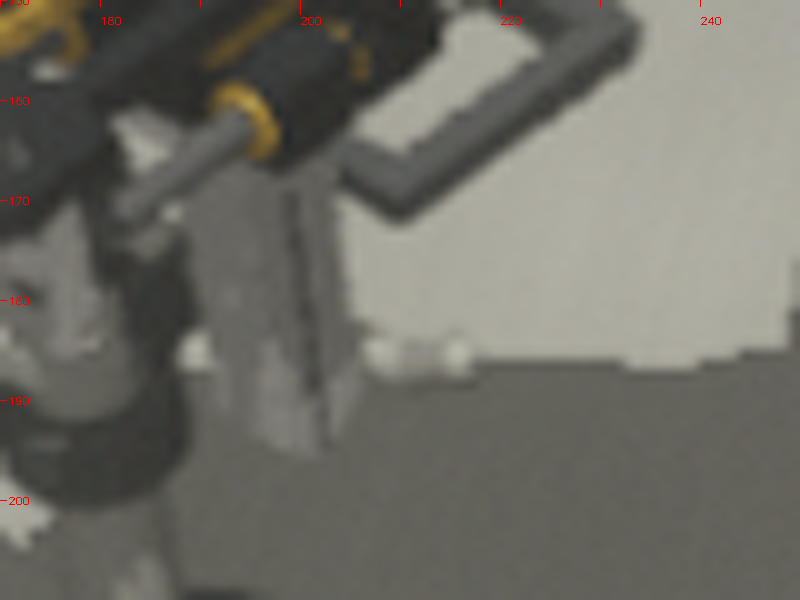

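Request:
play_rows:
  deltas:
    - [[0,-1,-0.2,-0.011,0,0,0]]

```text
time_s: 8.05
ee_pos: [0.5516, 0.0964, 0.1855]
eef_rot: [1.049, 1.571, 0.598]
force: [1.8, 1.1, -0.0]
grip_width: 0.0007
```

Request:
play_rows:
  deltas:
    - [[0,-1,-0.2,-0.011,0,0,0]]

```text
time_s: 8.15
ee_pos: [0.5509, 0.0955, 0.1854]
eef_rot: [1.29, 1.571, 0.85]
force: [1.1, 0.2, -0.5]
grip_width: 0.0005
```

Request:
play_rows:
  deltas:
    - [[0,-1,-0.2,-0.011,0,0,0]]

```text
time_s: 8.25
ee_pos: [0.5503, 0.0947, 0.1855]
eef_rot: [0.655, 1.571, 0.227]
force: [1.6, 1.0, -1.7]
grip_width: 0.0002
```

Request:
play_rows:
  deltas:
    - [[0,-1,-0.2,-0.011,0,0,0]]

```text
time_s: 8.35
ee_pos: [0.5497, 0.0938, 0.1854]
eef_rot: [0.811, 1.571, 0.394]
force: [1.0, 0.3, -0.6]
grip_width: 0.0001
```

Request:
play_rows:
  deltas:
    - [[0,-1,-0.2,-0.011,0,0,0]]

```text
time_s: 8.45
ee_pos: [0.5491, 0.093, 0.1855]
eef_rot: [0.633, 1.571, 0.227]
force: [1.2, 1.0, -0.8]
grip_width: 0.0005
```

Run:
```python
from h import *
state()
t=cam('top');crop(t,180,40,160,110,5,'pics/t10.png')
s=cam('side');crop(s,120,130,130,110,5,'pics/s10.png')
im=t['img'];g=im.max(2)[52:66,252:265];m=g<70;yy,xx=np.nonzero(m);print(252+xx.mean(),52+yy.mean(),m.sum())
```

```text
t8.45 pos [0.5491 0.093  0.1855] psi 66.7 q [ 0.1   0.33  1.53  0.    1.28 -1.06] F [ 1.2  1.  -0.8] M [ 0.19 -0.23 -0.  ] w 0.0005 x [ 0.  0. -1.]
257.6388888888889 60.75 36
```

View pics/t10.png

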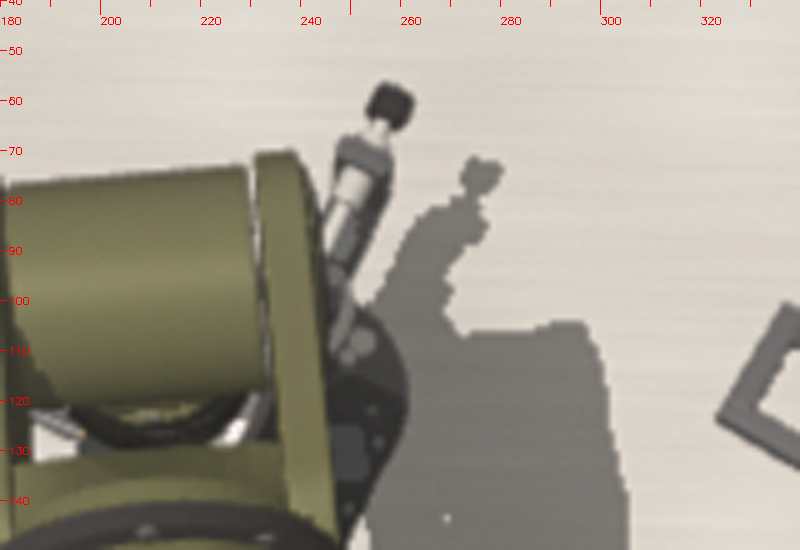

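View pics/s10.png

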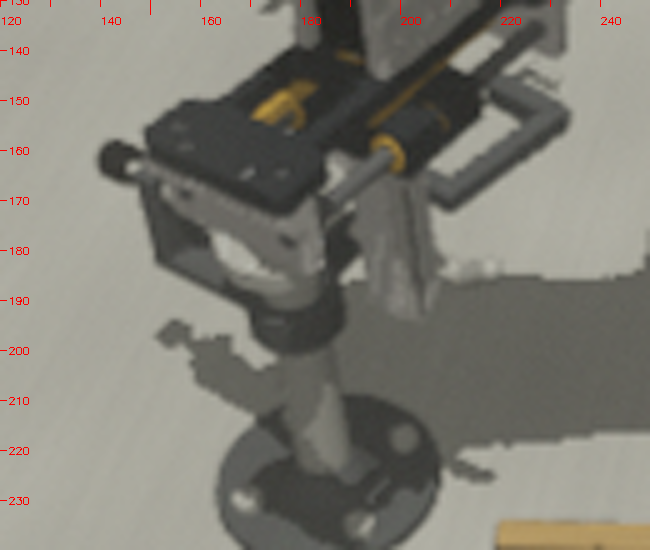

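Request:
play_rows:
  deltas:
    - [[0,-0.8,-0.2,-0.009,0,0,0]]

```text
time_s: 8.65
ee_pos: [0.5486, 0.0924, 0.1855]
eef_rot: [0.607, 1.571, 0.21]
force: [1.1, 0.5, -0.2]
grip_width: 0.0004
```

Request:
play_rows:
  deltas:
    - [[0,-0.8,-0.2,-0.009,0,0,0]]

```text
time_s: 8.75
ee_pos: [0.5482, 0.0918, 0.1855]
eef_rot: [0.965, 1.57, 0.577]
force: [2.6, 2.1, -1.0]
grip_width: 0.0007
```

Request:
play_rows:
  deltas:
    - [[0,-0.8,0,0,0,0,0]]

```text
time_s: 8.85
ee_pos: [0.548, 0.0913, 0.1855]
eef_rot: [1.177, 1.57, 0.788]
force: [4.9, 5.0, -2.1]
grip_width: 0.0005
```

Request:
play_rows:
  deltas:
    - [[0,-0.5,0,0,0,0,0]]

```text
time_s: 8.95
ee_pos: [0.5479, 0.091, 0.1855]
eef_rot: [1.247, 1.569, 0.859]
force: [4.2, 6.1, -1.1]
grip_width: 0.0003
```

Request:
play_rows:
  deltas:
    - [[0,-0.4,0,0,0,0,0],[0,0,0,0,0,0,0]]

```text
time_s: 9.15
ee_pos: [0.5477, 0.0908, 0.1855]
eef_rot: [1.289, 1.569, 0.9]
force: [4.1, 6.8, -1.7]
grip_width: 0.0004
```

Request:
play_rows:
  deltas:
    - [[0,0,0,0,0,0,0],[0,0,0,0,0,0,0],[0,0,0,0,0,0,0]]

```text
time_s: 9.45
ee_pos: [0.5478, 0.0908, 0.1855]
eef_rot: [1.268, 1.569, 0.879]
force: [4.9, 6.5, -1.9]
grip_width: 0.0004
```

Run:
```python
from h import *
o,M,psi=state()
p=o['ee_pos']+M@[0,.025,0]
gen([(p,psi,2),((p[0],p[1],.30),psi,3),((.4645,-.113,.25),11,7)],50,0)
```

```text
t9.45 pos [0.5478 0.0908 0.1855] psi 67.7 q [ 0.1   0.33  1.53  0.    1.28 -1.08] F [ 4.9  6.5 -1.9] M [ 1.2  -0.86  0.06] w 0.0004 x [ 0.001  0.001 -1.   ]
t9.45 pos [0.5478 0.0908 0.1855] psi 67.7 q [ 0.1   0.33  1.53  0.    1.28 -1.08] F [ 4.9  6.5 -1.9] M [ 1.2  -0.86  0.06] w 0.0004 x [ 0.001  0.001 -1.   ]
[[[-0.0, 12.0, 0.0, -0.0, 0, 0, 50], [-0.0, 13.0, 0.0, -0.0, 0, 0, 50], [-38.0, -0.0, -0.0, -0.0, 0, 0, 50], [-38.0, -0.0, 0.0, -0.0, 0, 0, 50], [-38.0, -0.0, 0.0, -0.0, 0, 0, 50], [7.0, -35.0, 0.0, 0.141, 0, 0, 50], [7.0, -35.0, 5.0, 0.142, 0, 0, 50], [7.0, -33.0, 10.0, 0.141, 0, 0, 50], [7.0, -32.0, 14.0, 0.142, 0, 0, 50], [7.0, -30.0, 19.0, 0.141, 0, 0, 50]]]
[[[7.0, -26.0, 23.0, 0.142, 0, 0, 50], [8.0, -24.0, 26.0, 0.141, 0, 0, 50]]]
end [ 0.464  -0.113   0.2495] 11.0
```

Request:
play_rows:
  deltas:
    - [[0,12,0,0,0,0,0],[0,13,0,0,0,0,0],[-38,0,0,0,0,0,0],[-38,0,0,0,0,0,0],[-38,0,0,0,0,0,0],[7,-35,0,0.141,0,0,50],[7,-35,5,0.142,0,0,50],[7,-33,10,0.141,0,0,50],[7,-32,14,0.142,0,0,50],[7,-30,19,0.141,0,0,50]]

```text
time_s: 10.45
ee_pos: [0.4901, -0.0494, 0.2642]
eef_rot: [-1.383, 1.57, -2.484]
force: [0.7, 1.1, 0.2]
grip_width: 0.0369
```

Request:
play_rows:
  deltas:
    - [[7,-26,23,0.142,0,0,50],[8,-24,26,0.141,0,0,50],[0,0,0,0,0,0,50],[0,0,0,0,0,0,50]]

```text
time_s: 10.85
ee_pos: [0.4639, -0.1135, 0.2496]
eef_rot: [-1.837, 1.571, 3.067]
force: [0.6, 0.1, 0.3]
grip_width: 0.0503
```

Run:
```python
from h import *
state()
t=cam('top');crop(t,180,40,160,110,5,'pics/t11.png')
s=cam('side');crop(s,130,130,130,110,5,'pics/s11.png')
crop(s,220,80,90,140,4,'pics/s11b.png')
```

```text
t10.85 pos [ 0.4639 -0.1135  0.2496] psi 11.0 q [-0.32  0.1   1.65 -0.    1.39 -0.51] F [0.6 0.1 0.3] M [-0.05  0.07 -0.03] w 0.0503 x [-0.  0. -1.]
```

View pics/t11.png

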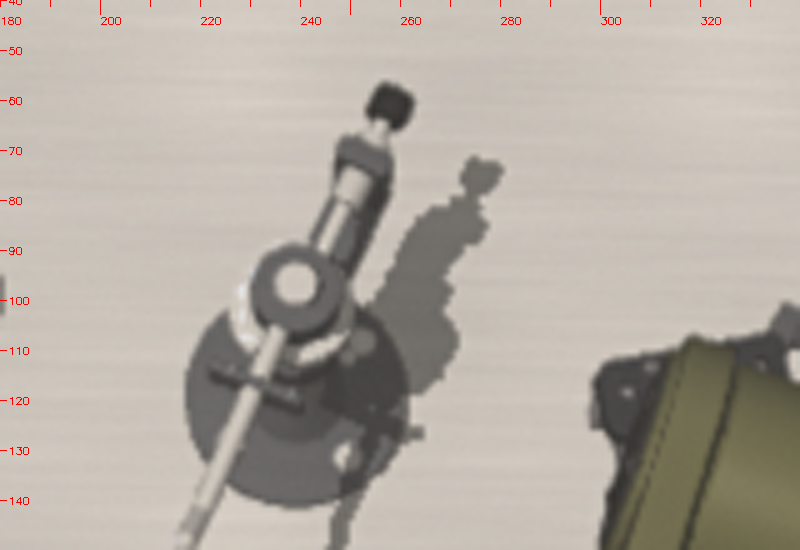

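View pics/s11.png

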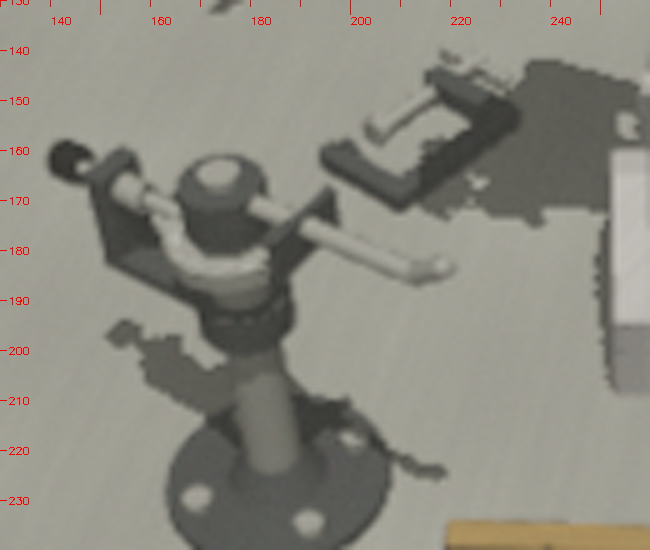

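View pics/s11b.png

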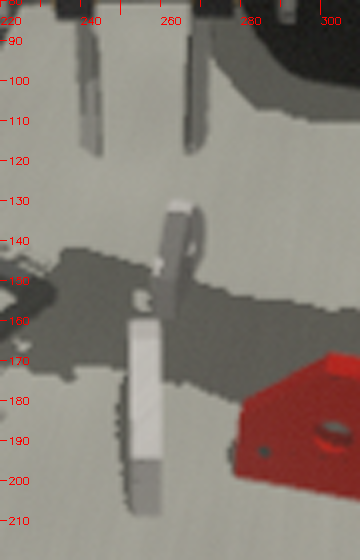

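```bash
cat >> h.py <<'E'
def over(c,segs,x0,y0,w,h,s,fn,base=None):
    im=cv2.resize((c['img'] if base is None else base)[y0:y0+h,x0:x0+w,::-1],(w*s,h*s),interpolation=cv2.INTER_CUBIC)
    for P,col in segs:
        q=(proj(c,P)-[x0,y0]+.5)*s
        cv2.polylines(im,[np.round(q*8).astype(int)],False,col,1,cv2.LINE_AA,3)
    cv2.imwrite(fn,im)
def armsegs(H,th,col=(0,0,255)):
    u=np.array([np.cos(np.radians(th)),np.sin(np.radians(th)),0]);n=np.array([-u[1],u[0],0]);O=np.array([H[0],H[1],.2])
    S=[]
    for k in(-.005,.005): S.append(([O+n*k+u*.02,O+n*k+u*.106,O+n*k+u*.121+[0,0,.011]],col))
    f=O+u*.048;S.append(([f+n*.022+[0,0,.007],f-n*.022+[0,0,.007],f-n*.022-[0,0,.017],f+n*.022-[0,0,.017],f+n*.022+[0,0,.007]],(0,255,0)))
    a=np.linspace(0,2*np.pi,40);S.append((np.c_[H[0]+.02*np.cos(a),H[1]+.02*np.sin(a),0*a+.211],(255,0,0)));S.append((np.c_[H[0]+.058*np.cos(a),H[1]+.058*np.sin(a),0*a+.01],(255,0,0)))
    return S
def blksegs(p,yaw,z0=0,W=.13,T=.02,Hh=.11,col=(0,0,255)):
    a=np.radians(yaw);x=np.array([np.cos(a),np.sin(a),0]);y=np.array([-x[1],x[0],0]);B=np.array([p[0],p[1],z0])
    c=Hh-(W/2-.01)
    o=[(-W/2,0),(W/2,0),(W/2,c),(.01,Hh),(-.01,Hh),(-W/2,c),(-W/2,0)]
    S=[]
    for k in(-T/2,T/2): S.append(([B+x*k+y*e+[0,0,f] for e,f in o],col))
    for e,f in o[:-1]: S.append(([B+x*k+y*e+[0,0,f] for k in(-T/2,T/2)],col))
    return S
E
python3 - <<'E'
from h import *
t=cam('top');s=cam('side')
np.savez('c11.npz',t=t['img'],s=s['img'])
base=cv2.resize(cv2.imread('pics/top0.png')[:,:,::-1],(512,384),interpolation=cv2.INTER_AREA)
A=armsegs((.62,.044),157)
over(t,A,200,60,90,110,7,'pics/oa_t.png'); over(s,A,130,140,110,110,7,'pics/oa_s.png')
B=blksegs((.464,-.1125),11)
over(t,B,265,160,75,40,10,'pics/ob_t.png',base); over(s,B,230,140,60,80,7,'pics/ob_s.png')
E
```

```text
(no output)
```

View pics/oa_t.png

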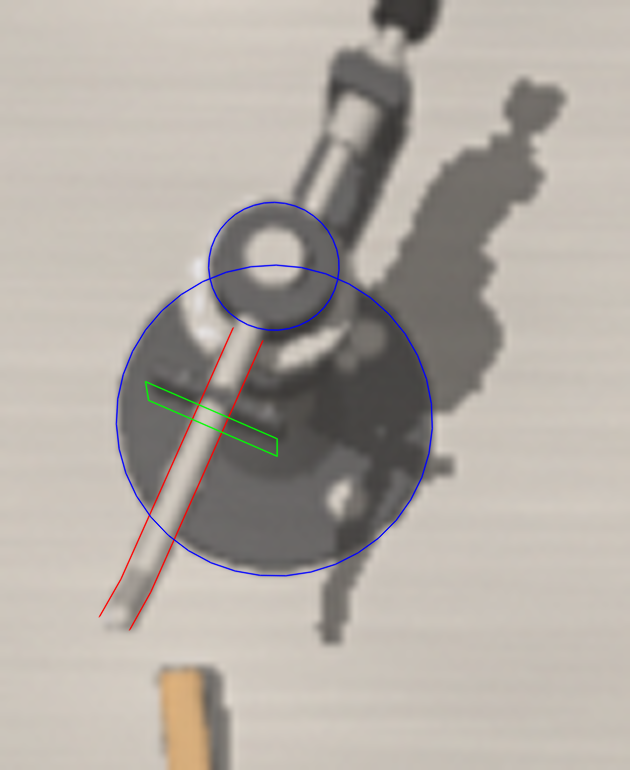

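View pics/oa_s.png

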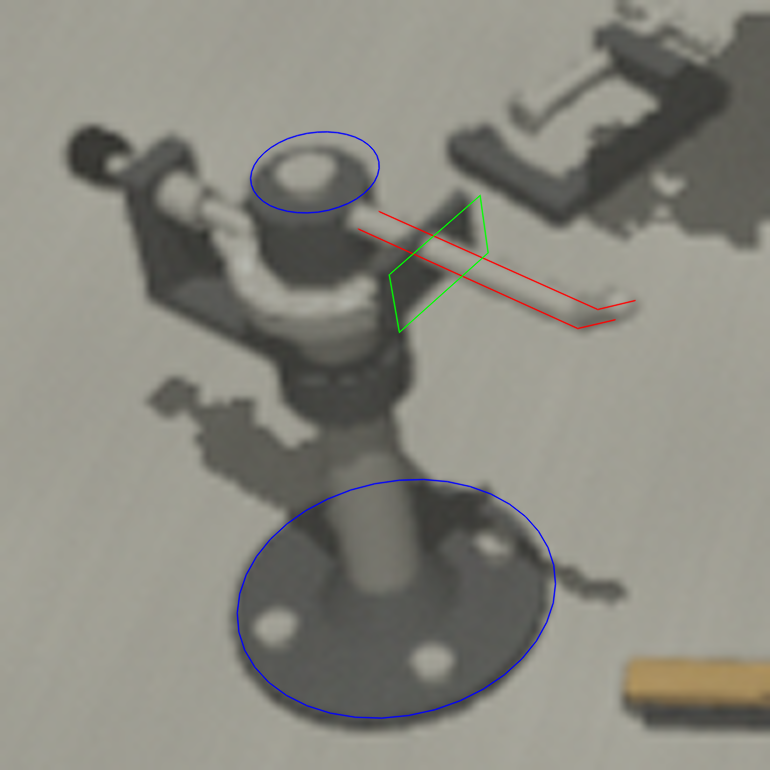

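View pics/ob_t.png

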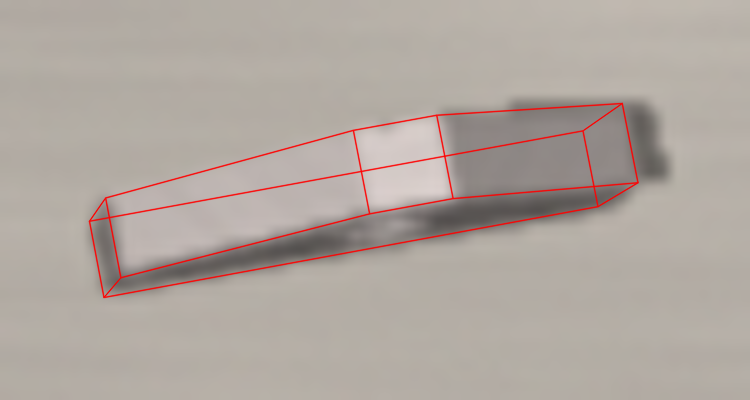

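View pics/ob_s.png

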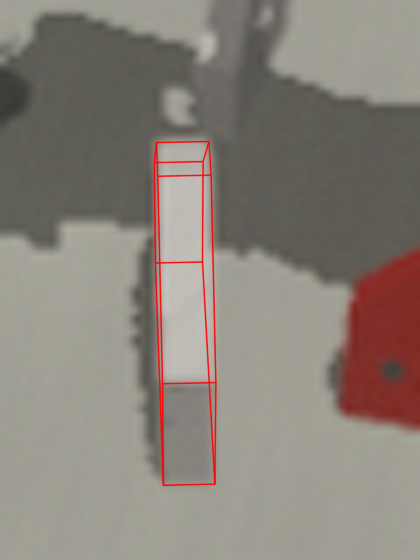

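Run:
```python
from h import *
d=np.load('c11.npz');t=cam('top');s=cam('side');t['img']=d['t'];s['img']=d['s']
crop(t,208,95,45,62,12,'pics/z_t.png');crop(s,175,160,55,32,14,'pics/z_s.png')
```

```text
(no output)
```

View pics/z_t.png

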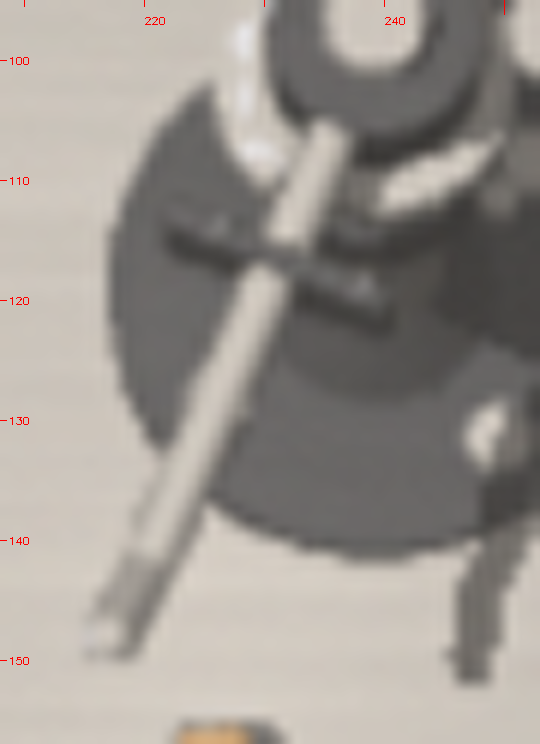

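View pics/z_s.png

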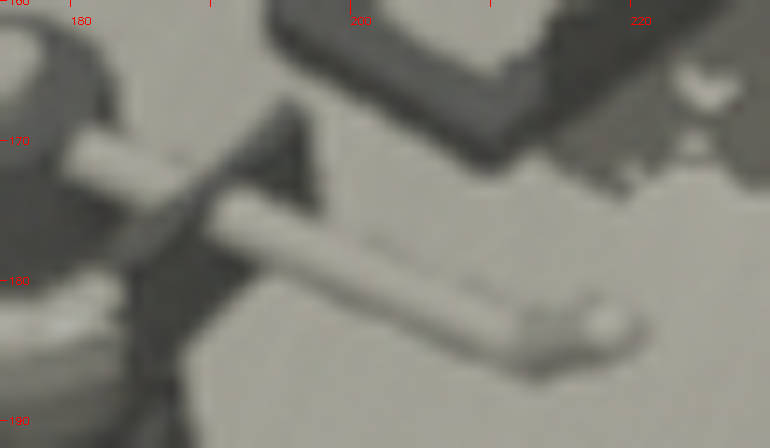

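Run:
```python
from h import *
from scipy.optimize import least_squares
t=cam('top');s=cam('side')
def model(p):
    H=np.array([p[0],p[1],.2]);u=np.array([np.cos(p[2]),np.sin(p[2]),0]);n=np.array([-u[1],u[0],0])
    return H,u,n
def line(c,b,P,Q,uv):
    q=proj(c,[P,Q])+b;d=(q[1]-q[0])/np.linalg.norm(q[1]-q[0]);e=np.array(uv)-q[0];return d[0]*e[1]-d[1]*e[0]
def res(p,full=False):
    H,u,n=model(p);bt=p[3:5];bs=p[5:7];r=[]
    A,B=H+u*.02,H+u*.106;T=H+u*.121+[0,0,.011]
    for uv in[(225.75,129.5),(234,108.7),(220.8,140.7)]: r.append(line(t,bt,A,B,uv))
    for uv in[(191.6,175.4),(203.1,180.3),(212.4,184.1)]: r.append(line(s,bs,A,B,uv))
    r+=list(proj(t,T)[0]+bt-(216.7,147.4));r+=list(proj(s,T)[0]+bs-(218.4,182.7))
    r+=list((proj(s,H+u*.048+n*.022+[0,0,.007])[0]+bs-(195.9,166.6))*.5)
    r+=list(proj(t,H+[0,0,.011])[0]+bt-(238.8,96.8));r+=list(proj(t,H-[0,0,.19])[0]+bt-(238.8,118.5))
    r+=list(proj(s,H-[0,0,.19])[0]+bs-(185.2,225.5))
    r=np.array(r)/.6
    return np.r_[r,p[3:]/.8]
f=least_squares(res,[.62,.044,np.radians(158),0,0,0,0])
print(f.x[:2],np.degrees(f.x[2]),f.x[3:]);print(f.fun.round(1))
H,u,n=model(f.x);print('home',(H+u*.058)[:2],'tip',(H+u*.121)[:2])
print('contact pt lateral', (np.array([.5411,.0746])-H[:2])@n[:2])
```

```text
[0.62256261 0.04434525] 158.49575690422424 [ 0.16528745  0.05734553 -0.05399608  0.28528295]
[-0.5  0.1 -0.  -0.1 -0.1 -0.3  0.8  0.9 -0.1  0.7  0.9  0.5 -0.4 -0.8
 -0.2  0.  -0.1 -1.7  0.2  0.1 -0.1  0.4]
home [0.56859997 0.06560632] tip [0.50998537 0.08870024]
contact pt lateral 0.0017130351620618725
```

Request:
play_rows:
  deltas:
    - [[40,0,0,0,0,0,50],[40,0,0,0,0,0,50],[40,0,0,0,0,0,50],[25,0,0,0,0,0,50],[13,0,0,0,0,0,50],[9.6,0,0,0,0,0,50],[0,0,0,0,0,0,50]]

```text
time_s: 11.95
ee_pos: [0.4637, -0.1136, 0.0816]
eef_rot: [-2.014, 1.57, 2.89]
force: [-0.1, 0.4, 0.4]
grip_width: 0.0502
```

Run:
```python
from h import *
state()
s=cam('side');crop(s,210,100,100,130,5,'pics/s12.png')
```

```text
t11.95 pos [ 0.4637 -0.1136  0.0816] psi 11.0 q [-0.32  0.29  1.85 -0.    1.   -0.51] F [-0.1  0.4  0.4] M [-0.02  0.04 -0.02] w 0.0502 x [-0.  0. -1.]
```

View pics/s12.png

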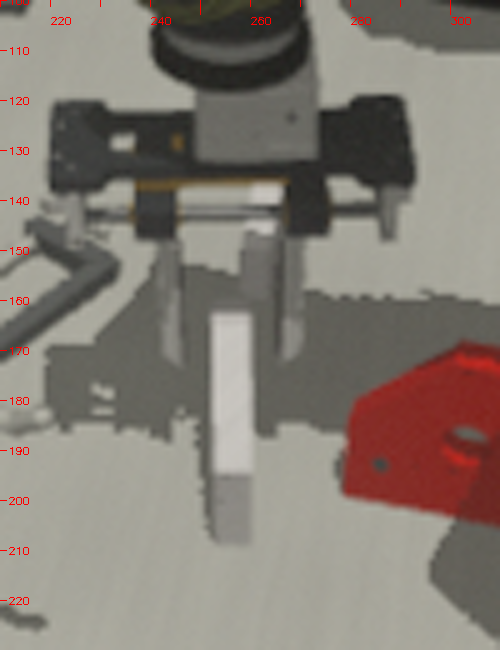

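Request:
play_rows:
  deltas:
    - [[0,0,0,0,0,0,10],[0,0,0,0,0,0,10],[0,0,0,0,0,0,10],[0,0,0,0,0,0,10],[0,0,0,0,0,0,10],[0,0,0,0,0,0,10]]
  grip_force: 45

```text
time_s: 12.6
ee_pos: [0.4638, -0.1137, 0.0822]
eef_rot: [1.027, 1.57, -0.352]
force: [-0.8, 0.6, 4.6]
grip_width: 0.02
```

Request:
play_rows:
  deltas:
    - [[-5,0,0,0,0,0,10],[-15,0,0,0,0,0,10],[-20,0,0,0,0,0,10],[0,0,0,0,0,0,10],[0,0,0,0,0,0,10]]

```text
time_s: 13.1
ee_pos: [0.4633, -0.1135, 0.1212]
eef_rot: [-2.03, 1.57, 2.874]
force: [-0.7, 0.7, -5.5]
grip_width: 0.0198
```

Run:
```python
from h import *
o,M,psi=state()
s=cam('side');crop(s,190,90,120,130,5,'pics/s13.png')
p=o['ee_pos']
B=blksegs(p,psi,p[2]-.082);over(s,B,190,90,120,130,5,'pics/s13o.png')
```

```text
t13.10 pos [ 0.4633 -0.1135  0.1212] psi 11.0 q [-0.32  0.23  1.82 -0.    1.09 -0.51] F [-0.7  0.7 -5.5] M [-0.09  0.06  0.04] w 0.0198 x [-0.  0. -1.]
```

View pics/s13o.png

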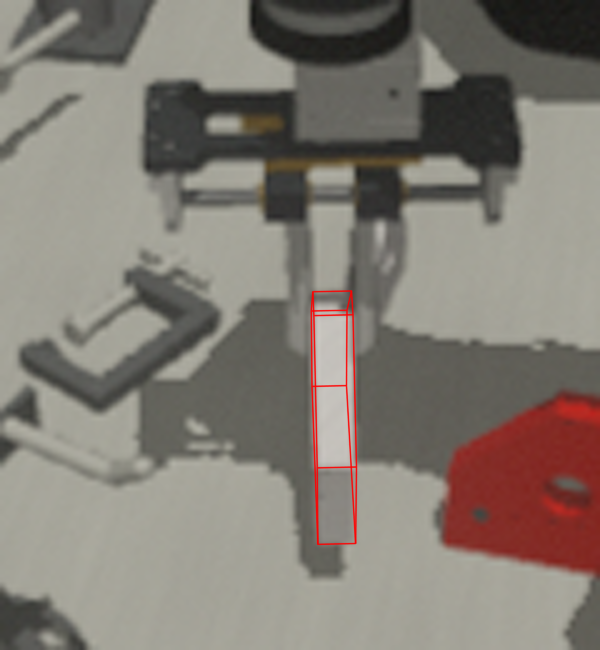

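Run:
```python
from h import *
gen([((.4635,-.1135,.2325),11,4),((.4686,.1034,.2325),-21,12)],10,0)
```

```text
t13.15 pos [ 0.4631 -0.1134  0.1208] psi 11.0 q [-0.32  0.23  1.82 -0.    1.09 -0.51] F [ 0.1  0.6 -5.5] M [-0.07  0.04 -0.03] w 0.0199 x [-0.001  0.    -1.   ]
[[[-28.0, 0.0, 0.0, -0.0, 0, 0, 10], [-28.0, 0.0, 0.0, -0.0, 0, 0, 10], [-28.0, 0.0, 0.0, -0.0, 0, 0, 10], [-28.0, 0.0, 0.0, -0.0, 0, 0, 10], [0.0, 4.0, -18.0, 0.047, 0, 0, 10], [0.0, 3.0, -17.0, 0.046, 0, 0, 10], [0.0, 2.0, -18.0, 0.047, 0, 0, 10], [0.0, 2.0, -18.0, 0.046, 0, 0, 10], [0.0, 0.0, -18.0, 0.047, 0, 0, 10], [0.0, -0.0, -19.0, 0.046, 0, 0, 10]]]
[[[0.0, -1.0, -18.0, 0.047, 0, 0, 10], [0.0, -2.0, -18.0, 0.046, 0, 0, 10], [0.0, -3.0, -17.0, 0.047, 0, 0, 10], [0.0, -4.0, -18.0, 0.046, 0, 0, 10], [0.0, -4.0, -18.0, 0.047, 0, 0, 10], [0.0, -5.0, -17.0, 0.046, 0, 0, 10]]]
end [0.4689 0.1034 0.2328] -21.0
```

Request:
play_rows:
  deltas:
    - [[-28,0,0,0,0,0,10],[-28,0,0,0,0,0,10],[-28,0,0,0,0,0,10],[-28,0,0,0,0,0,10],[0,4,-18,0.047,0,0,10],[0,3,-17,0.046,0,0,10],[0,2,-18,0.047,0,0,10],[0,2,-18,0.046,0,0,10],[0,0,-18,0.047,0,0,10],[0,0,-19,0.046,0,0,10]]

```text
time_s: 14.15
ee_pos: [0.4662, -0.004, 0.2325]
eef_rot: [-1.556, 1.569, 3.067]
force: [0.4, 0.1, -6.0]
grip_width: 0.0197
```

Request:
play_rows:
  deltas:
    - [[0,-1,-18,0.047,0,0,10],[0,-2,-18,0.046,0,0,10],[0,-3,-17,0.047,0,0,10],[0,-4,-18,0.046,0,0,10],[0,-4,-18,0.047,0,0,10],[0,-5,-17,0.046,0,0,10],[0,0,0,0,0,0,10],[0,0,0,0,0,0,10]]

```text
time_s: 14.95
ee_pos: [0.4692, 0.1031, 0.2328]
eef_rot: [-0.948, 1.569, -2.884]
force: [0.2, 0.8, -5.9]
grip_width: 0.0193
```

Run:
```python
from h import *
o,M,psi=state();p=o['ee_pos']
s=cam('side');t=cam('top')
S=blksegs(p,psi,p[2]-.082)+armsegs((.6226,.0443),159)
over(s,S,150,110,110,90,7,'pics/s14o.png');crop(s,150,110,110,90,7,'pics/s14.png')
u=np.array([np.cos(np.radians(159)),np.sin(np.radians(159))]);d=p[:2]-[.6226,.0443];print('r',d@u,'lat',d@[-u[1],u[0]])
crop(t,180,60,110,110,6,'pics/t14.png')
```

```text
t14.95 pos [0.4692 0.1031 0.2328] psi -20.9 q [ 0.14  0.12  1.67 -0.    1.35  0.5 ] F [ 0.2  0.8 -5.9] M [-0.1   0.13  0.  ] w 0.0193 x [-0.002 -0.    -1.   ]
r 0.16430798715579953 lat 0.00013322283302606014
```

View pics/s14o.png

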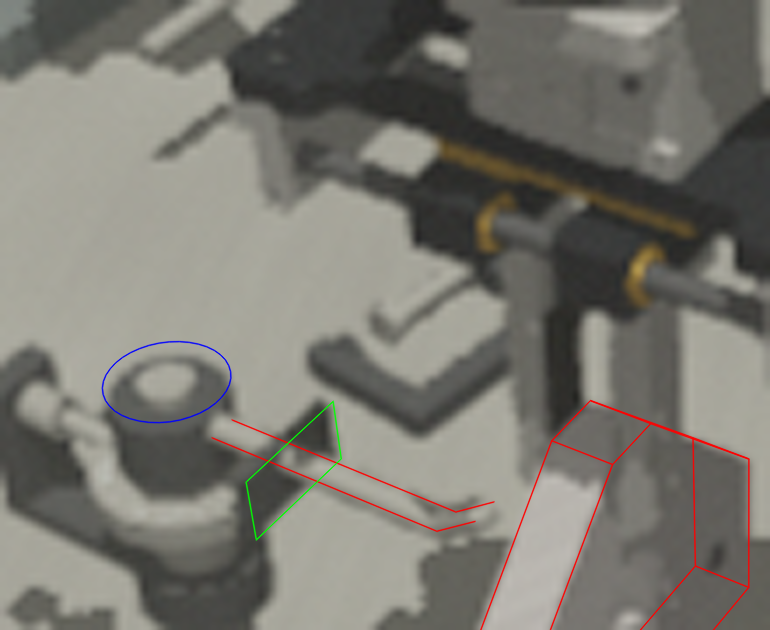

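View pics/t14.png

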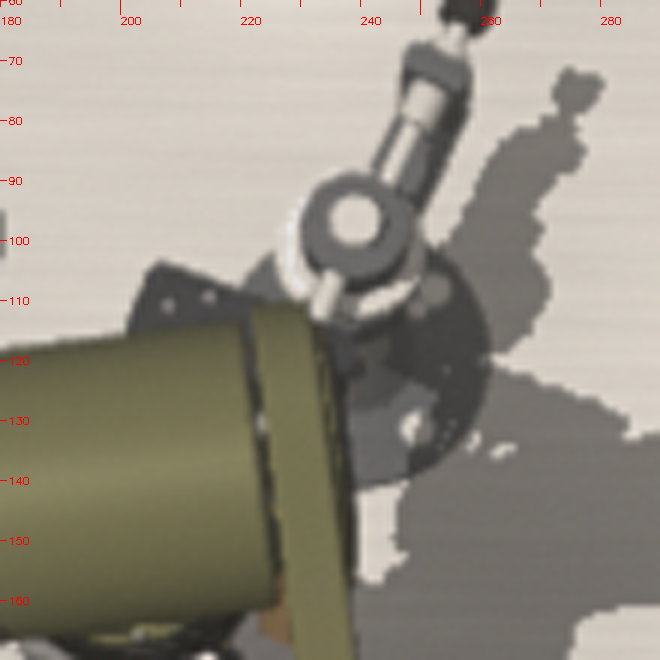

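Request:
play_rows:
  deltas:
    - [[1.4,8,0,0,0,0,10],[0,8,0,0,0,0,10],[0,7,0,0,0,0,10],[0,5,0,0,0,0,10],[0,5,0,0,0,0,10]]

```text
time_s: 15.55
ee_pos: [0.5008, 0.0911, 0.2323]
eef_rot: [-1.051, 1.571, -2.988]
force: [-0.1, -0.1, -4.7]
grip_width: 0.0201
```

Request:
play_rows:
  deltas:
    - [[0,4,0,0,0,0,10],[0,4,0,0,0,0,10]]

```text
time_s: 15.75
ee_pos: [0.508, 0.0884, 0.2324]
eef_rot: [-1.46, 1.571, 2.886]
force: [0.6, -0.5, -6.0]
grip_width: 0.0196
```

```bash
cat >> h.py <<'E'
def rel(th=159):
    o,M,psi=state();p=o['ee_pos'];u=np.array([np.cos(np.radians(th)),np.sin(np.radians(th))]);d=p[:2]-[.6226,.0443];print('r %.4f lat %.4f hole z %.4f'%(d@u,d@[-u[1],u[0]],p[2]-.027))
E
python3 - <<'E'
from h import *
rel();s=cam('side');crop(s,150,110,110,110,6,'pics/s15.png')
E
```

```text
t15.75 pos [0.508  0.0884 0.2324] psi -21.0 q [0.1  0.2  1.58 0.   1.36 0.47] F [ 0.6 -0.5 -6. ] M [-0.03  0.12 -0.07] w 0.0196 x [-0.  0. -1.]
r 0.1228 lat -0.0001 hole z 0.2054
```

View pics/s15.png

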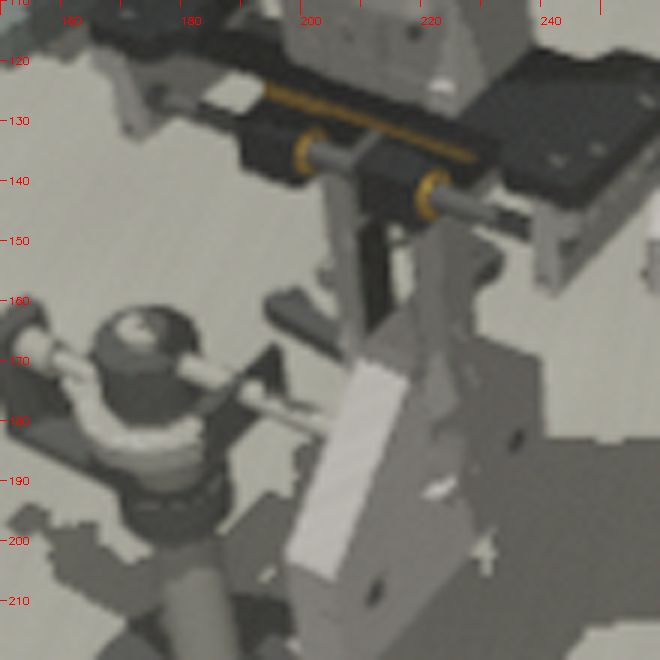

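Request:
play_rows:
  deltas:
    - [[0,4,0,0,0,0,10],[0,4,0,0,0,0,10],[0,4,0,0,0,0,10]]

```text
time_s: 16.1
ee_pos: [0.5193, 0.0842, 0.2325]
eef_rot: [2.254, 1.571, 0.317]
force: [-0.2, -0.5, -5.0]
grip_width: 0.0195
```

Request:
play_rows:
  deltas:
    - [[0,4,0,0,0,0,10],[0,4,0,0,0,0,10],[0,4,0,0,0,0,10]]

```text
time_s: 16.4
ee_pos: [0.5305, 0.0798, 0.2324]
eef_rot: [-0.751, 1.571, -2.688]
force: [0.4, 0.1, -5.7]
grip_width: 0.0201
```

Run:
```python
from h import *
rel();s=cam('side');crop(s,150,110,110,110,6,'pics/s16.png')
```

```text
t16.40 pos [0.5305 0.0798 0.2324] psi -21.0 q [ 0.08  0.25  1.52 -0.    1.37  0.45] F [ 0.4  0.1 -5.7] M [-0.09  0.08  0.01] w 0.0201 x [-0. -0. -1.]
r 0.0987 lat -0.0001 hole z 0.2054
```

View pics/s16.png

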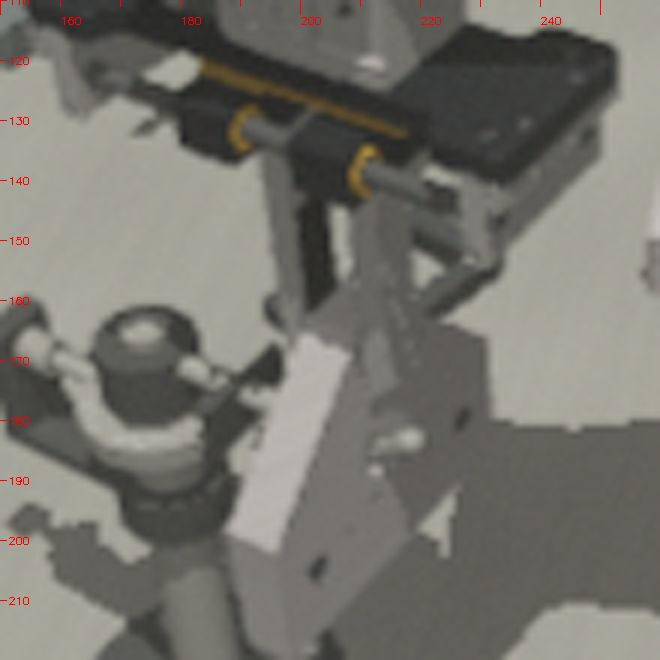

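Request:
play_rows:
  deltas:
    - [[0,4,0,0,0,0,10],[0,4,0,0,0,0,10],[0,4,0,0,0,0,10],[0,4,0,0,0,0,10]]

```text
time_s: 16.85
ee_pos: [0.5454, 0.074, 0.2325]
eef_rot: [1.076, 1.571, -0.861]
force: [-0.2, 0.4, -5.7]
grip_width: 0.0196
```

Request:
play_rows:
  deltas:
    - [[0,4,0,0,0,0,10],[0,4,0,0,0,0,10],[0,4,0,0,0,0,10],[0,3,0,0,0,0,10]]

```text
time_s: 17.25
ee_pos: [0.5594, 0.0687, 0.2324]
eef_rot: [-1.759, 1.571, 2.587]
force: [0.1, 0.1, -5.5]
grip_width: 0.0195
```

Request:
play_rows:
  deltas:
    - [[0,1.5,0,0,0,0,10],[0,1.5,0,0,0,0,10]]

```text
time_s: 17.45
ee_pos: [0.562, 0.0677, 0.2324]
eef_rot: [-1.163, 1.571, -3.1]
force: [0.1, -0.5, -4.9]
grip_width: 0.0196
```

Run:
```python
from h import *
rel();s=cam('side');crop(s,150,110,110,110,6,'pics/s17.png')
```

```text
t17.45 pos [0.562  0.0677 0.2324] psi -21.0 q [0.06 0.32 1.44 0.   1.39 0.42] F [ 0.1 -0.5 -4.9] M [-0.06  0.12  0.04] w 0.0196 x [-0. -0. -1.]
r 0.0650 lat -0.0001 hole z 0.2054
```

View pics/s17.png

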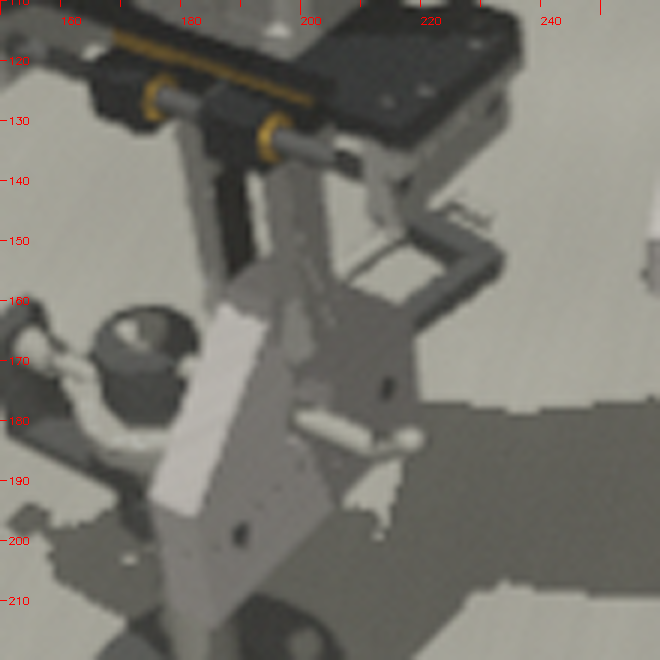

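Request:
play_rows:
  deltas:
    - [[0,1,0,0,0,0,10],[0,1,0,0,0,0,10],[0,1,0,0,0,0,10],[0,1,0,0,0,0,10]]

```text
time_s: 17.9
ee_pos: [0.5657, 0.0663, 0.2325]
eef_rot: [1.918, 1.571, -0.019]
force: [0.6, 0.4, -5.1]
grip_width: 0.0197
```

Request:
play_rows:
  deltas:
    - [[0,0.7,0,0,0,0,10],[0,0.7,0,0,0,0,10]]

```text
time_s: 18.1
ee_pos: [0.567, 0.0658, 0.2324]
eef_rot: [0.017, 1.571, -1.92]
force: [0.4, -0.8, -5.5]
grip_width: 0.0201
```

Request:
play_rows:
  deltas:
    - [[0,0.7,0,0,0,0,10]]

```text
time_s: 18.2
ee_pos: [0.5677, 0.0655, 0.2325]
eef_rot: [2.421, 1.571, 0.484]
force: [0.7, 0.3, -5.3]
grip_width: 0.0198
```

Request:
play_rows:
  deltas:
    - [[0,0.7,0,0,0,0,10]]

```text
time_s: 18.3
ee_pos: [0.5683, 0.0653, 0.2325]
eef_rot: [-1.288, 1.571, 3.059]
force: [0.2, -0.0, -4.9]
grip_width: 0.0197
```

Request:
play_rows:
  deltas:
    - [[0,0.7,0,0,0,0,10]]

```text
time_s: 18.4
ee_pos: [0.569, 0.065, 0.2324]
eef_rot: [-2.49, 1.571, 1.856]
force: [-0.8, 0.3, -5.1]
grip_width: 0.0194
```

Request:
play_rows:
  deltas:
    - [[0,0.5,0,0,0,0,10]]

```text
time_s: 18.5
ee_pos: [0.5691, 0.065, 0.2324]
eef_rot: [-1.586, 1.57, 2.76]
force: [-3.9, 2.0, -3.3]
grip_width: 0.0199
```

Request:
play_rows:
  deltas:
    - [[2,0,0,0,0,0,10],[2,0,0,0,0,0,10],[2,0,0,0,0,0,10],[2,0,0,0,0,0,10],[2,0,0,0,0,0,10]]

```text
time_s: 19.0
ee_pos: [0.5691, 0.065, 0.2222]
eef_rot: [-1.445, 1.57, 2.902]
force: [-6.7, 1.7, -1.5]
grip_width: 0.0196
```

Request:
play_rows:
  deltas:
    - [[1,0,0,0,0,0,10],[1,0,0,0,0,0,10]]

```text
time_s: 19.2
ee_pos: [0.5691, 0.065, 0.2202]
eef_rot: [-1.37, 1.57, 2.976]
force: [-4.7, 2.1, -2.9]
grip_width: 0.0202
```

Request:
play_rows:
  deltas:
    - [[1,0,0,0,0,0,10]]

```text
time_s: 19.3
ee_pos: [0.5691, 0.065, 0.2193]
eef_rot: [-1.404, 1.57, 2.942]
force: [-5.6, 2.0, -2.7]
grip_width: 0.0198
```

Request:
play_rows:
  deltas:
    - [[0.7,0,0,0,0,0,10]]

```text
time_s: 19.4
ee_pos: [0.5691, 0.065, 0.2185]
eef_rot: [-1.386, 1.57, 2.96]
force: [-4.9, 1.8, -2.4]
grip_width: 0.0198
```

Request:
play_rows:
  deltas:
    - [[0.7,0,0,0,0,0,10]]

```text
time_s: 19.5
ee_pos: [0.5691, 0.065, 0.2182]
eef_rot: [-1.6, 1.57, 2.746]
force: [-7.9, 1.7, 3.8]
grip_width: 0.0195
```

Run:
```python
from h import *
rel();s=cam('side');crop(s,150,110,110,110,6,'pics/s18.png')
```

```text
t19.50 pos [0.5691 0.065  0.2182] psi -21.0 q [0.05 0.34 1.44 0.   1.36 0.42] F [-7.9  1.7  3.8] M [ 0.25  1.8  -0.1 ] w 0.0195 x [-0.  0. -1.]
r 0.0573 lat -0.0002 hole z 0.1912
```

View pics/s18.png

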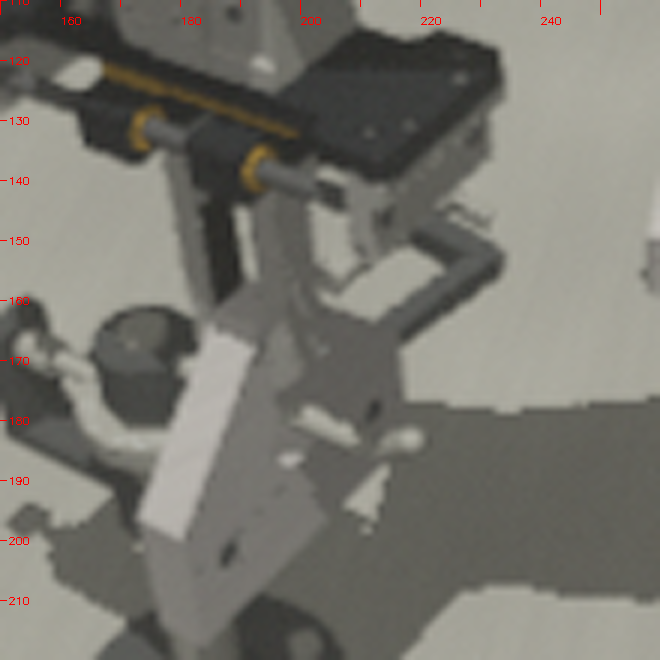

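Request:
play_rows:
  deltas:
    - [[-0.3,-0.2,0,0,0,0,10],[0,0,0,0,0,0,10]]

```text
time_s: 19.75
ee_pos: [0.5691, 0.065, 0.2183]
eef_rot: [-1.457, 1.571, 2.889]
force: [-4.4, 1.4, -1.9]
grip_width: 0.0198
```

Request:
play_rows:
  deltas:
    - [[0,0,0,0,0,0,22],[0,0,0,0,0,0,24],[0,0,0,0,0,0,28],[0,0,0,0,0,0,32],[0,0,0,0,0,0,34],[0,0,0,0,0,0,34]]

```text
time_s: 20.35
ee_pos: [0.5692, 0.0649, 0.2184]
eef_rot: [1.71, 1.571, -0.227]
force: [-0.0, 0.1, 0.2]
grip_width: 0.0339
```

Run:
```python
from h import *
rel();s=cam('side');crop(s,150,110,110,110,6,'pics/s19.png')
```

```text
t20.35 pos [0.5692 0.0649 0.2184] psi -21.0 q [ 0.05  0.34  1.44 -0.    1.36  0.42] F [-0.   0.1  0.2] M [-0.07  0.08 -0.01] w 0.0339 x [ 0. -0. -1.]
r 0.0572 lat -0.0001 hole z 0.1914
```

View pics/s19.png

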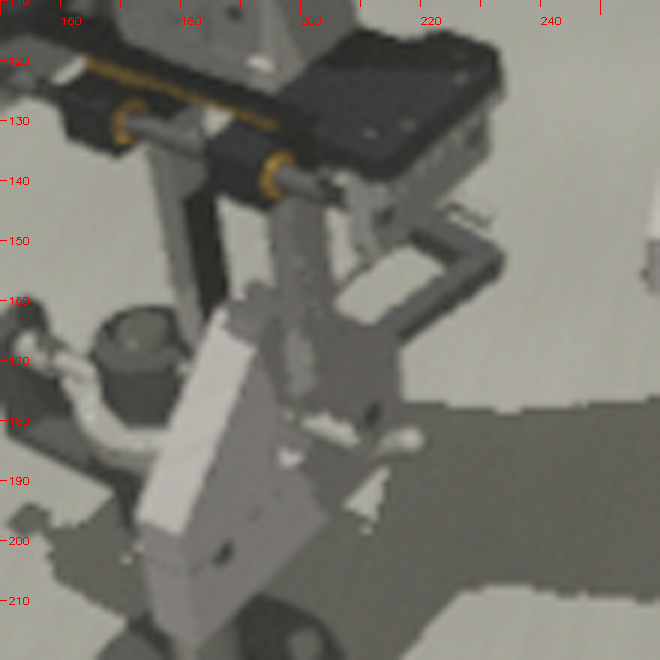

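Released, block hanging. Retreat straight up, then clear of the cameras.

Request:
play_rows:
  deltas:
    - [[-10,0,0,0,0,0,34],[-20,0,0,0,0,0,34],[-30,0,0,0,0,0,34],[-40,0,0,0,0,0,34],[-30,0,0,0,0,0,34],[0,-45,-20,0,0,0,34],[0,-45,-20,0,0,0,34],[0,-45,0,0,0,0,34],[0,-40,0,0,0,0,34],[0,0,0,0,0,0,34]]

```text
time_s: 21.4
ee_pos: [0.4173, 0.1663, 0.3503]
eef_rot: [2.346, 1.568, 0.412]
force: [0.6, 0.1, 0.6]
grip_width: 0.0341
```

Request:
play_rows:
  deltas:
    - [[0,0,40,0,0,0,34],[0,0,40,0,0,0,34],[0,0,40,0,0,0,34],[0,0,40,0,0,0,34],[0,0,40,0,0,0,34],[0,0,40,0,0,0,34],[0,0,40,0,0,0,34],[0,0,0,0,0,0,34],[0,0,0,0,0,0,34],[0,0,0,0,0,0,34]]

```text
time_s: 22.4
ee_pos: [0.3203, -0.096, 0.3486]
eef_rot: [2.012, 1.57, 0.076]
force: [0.3, 0.1, -0.2]
grip_width: 0.0342
```

Run:
```python
from h import *
rel();s=cam('side');t=cam('top')
for n,c in(('s',s),('t',t)): cv2.imwrite(f'pics/fin_{n}.png',cv2.resize(c['img'][:,:,::-1],(768,576)))
u=np.array([np.cos(np.radians(159)),np.sin(np.radians(159))]);p=np.array([.6226,.0443])+.058*u
S=blksegs(p,-21,.191-.055)+armsegs((.6226,.0443),159)
over(s,S,140,130,110,110,7,'pics/s20o.png');over(t,S,195,50,90,110,7,'pics/t20o.png')
```

```text
t22.40 pos [ 0.3203 -0.096   0.3486] psi -20.9 q [-0.4  -0.28  1.78  0.    1.64 -0.04] F [ 0.3  0.1 -0.2] M [-0.08  0.09 -0.04] w 0.0342 x [ 0.  0. -1.]
r 0.2320 lat 0.2394 hole z 0.3216
```

View pics/fin_t.png

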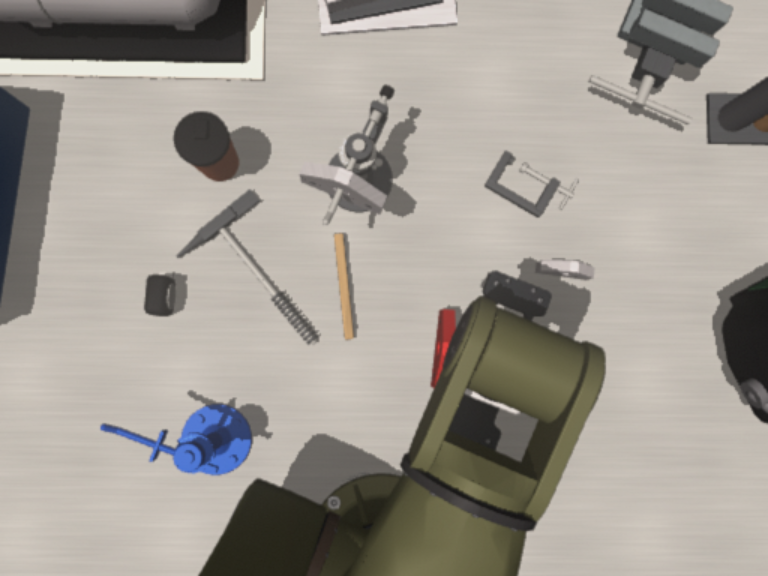

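View pics/s20o.png

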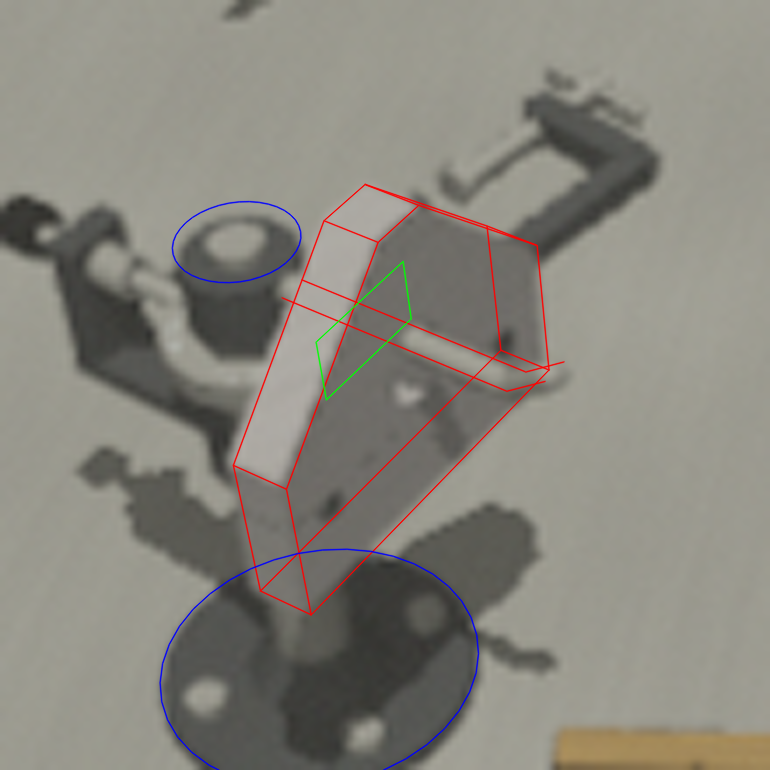

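View pics/t20o.png

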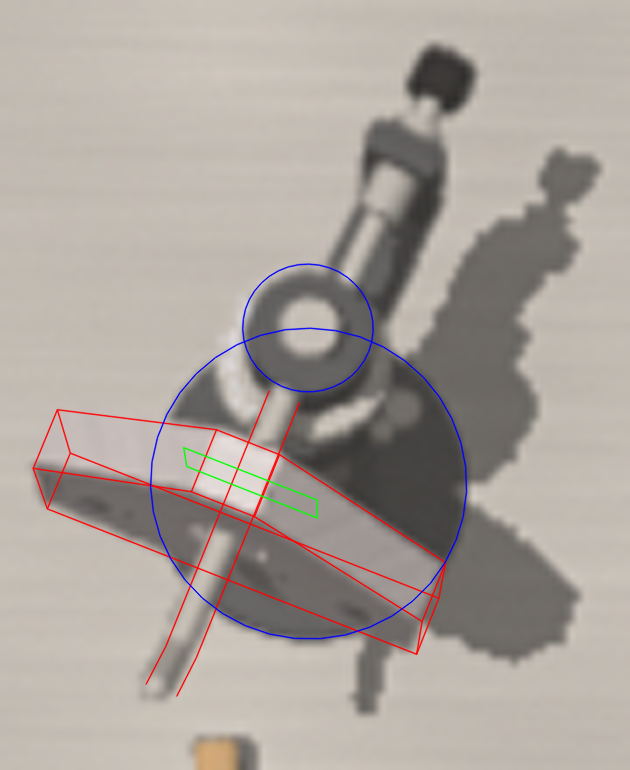

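View pics/fin_s.png

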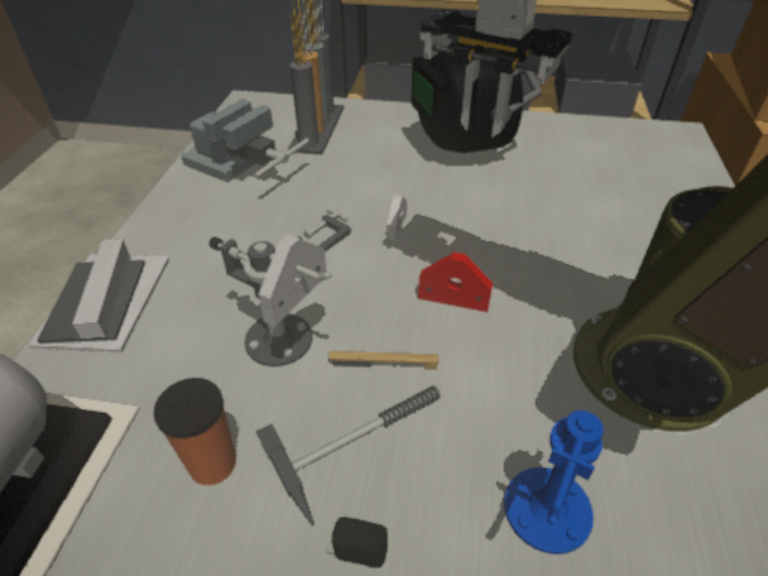

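Run:
```python
from h import *
t=cam('top');g=t['img'].max(2)[52:66,252:265];yy,xx=np.nonzero(g<70);print('knob',252+xx.mean(),52+yy.mean())
from station import hand_in
print(hand_in())
```

```text
knob 257.8 60.85
the job is handed in; nothing more can be done
None
```

The job is done and handed in at about 22.5 s of the 72 s allowed.

- **Catch:** I swung the arm anticlockwise from about 67° to 159°. The catch dropped in: its knob moved about 4 mm towards the upright. I then leaned on the arm at about 8 N for roughly half a second and it held firm, well under the 22 N limit. The knob was still in just before I handed in.
- **Hanging the square:** I gripped the large square by its top and threaded it over the upturned end without touching the arm. I pushed it against the stop plate with about 4 N (it rose to about 8 N while lowering), lowered it until the arm took the weight, then let go and backed away.
- **Last checks:** In both camera views the square hangs upright. Its outline matches the model of it seated against the stop, within about 2 mm. Everything else on the bench looks unmoved, and the force reading with the arm clear was about zero.
- **Disagreement:** In the side view the hanger's arm and hub show 1–2 pixels (about 3–4 mm) lower than the model. I put this down to camera calibration, because the square's outline and the contact points fitted.

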